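Dress the hat-block sanding spindle

TASK

Make up the sanding spindle for trimming hat blocks: slacken the square-headed draw-bolt in its top all the way (nobody remembers which hand its thread is, so feel both ways), then put on the steel spacing collar first, after it every wooden sanding wheel on the bench, and the flanged clamp washer last with its hub up, turning each part until its flat meets the spindle's flat and letting it slide fully home on the one below. Then tighten the bolt back against its stop, and leave everything else on the bench where it is.

Things in the scene. Friction and masses are not known exactly. Their poses are not given: they have to be found in the camera images.
- spindle: upright D-section steel spindle, fixed (brake on) in an iron plate. Radius 15 mm, flat 10 mm from the axis on its own +x side; 95 mm tall above the plate, top 3 mm chamfered, and 111 mm with the bolt head on top. Origin: on the axis at the plate's top face, 3 mm above the bench. Keyed parts pass over the bolt head and slide down the D with 1.5 mm play all round.
- bolt_head (a point): centre of the top face of the draw-bolt's square head: 14 mm across flats, 16 mm tall, on the spindle's axis, standing on the 30 mm spindle. Its faces are square to its own x and y. It turns but does not rise, and stays as it is left (drag about 0.3 N m; at a stop it will not go on).
- bolt (a joint): turn of the draw-bolt in rad: 0 = hard tight against its stop, 2.6 = fully slack against the other stop; starts within 0.15 of tight. Only one way slackens it and nothing shows which: one way it meets the stop at once, the other way it runs on. It comes back to its stop with the parts on too.
- jaw_l (a joint): travel in m of one of two spring leaves (5 mm wide) in slots along the spindle's own +y and -y sides, 8 to 86 mm up; the bolt moves both, 1.5 mm per rad. 0 = out at 17.5 mm from the axis (bolt tight: no keyed part can pass), -0.0039 = in at 13.6 mm (bolt slack). With parts on and the bolt tight they spring against the bores.
- wheel1: sanding wheel: wooden ring 66 mm across with a brown abrasive rim, 16 mm thick, about 90 g. One of up to four alike, may be absent. Lies flat on the bench, turned any way. D-shaped through bore: radius 16.5 mm, flat 11.5 mm from the axis on its own +x side. Origin: on the axis, at the underside; z up.
- wheel2: sanding wheel: wooden ring 66 mm across with a brown abrasive rim, 16 mm thick, about 90 g. One of up to four alike, may be absent. Lies flat on the bench, turned any way. D-shaped through bore: radius 16.5 mm, flat 11.5 mm from the axis on its own +x side. Origin: on the axis, at the underside; z up.
- wheel3: sanding wheel: wooden ring 66 mm across with a brown abrasive rim, 16 mm thick, about 90 g. One of up to four alike, may be absent. Lies flat on the bench, turned any way. D-shaped through bore: radius 16.5 mm, flat 11.5 mm from the axis on its own +x side. Origin: on the axis, at the underside; z up.
- wheel4: sanding wheel: wooden ring 66 mm across with a brown abrasive rim, 16 mm thick, about 90 g. One of up to four alike, may be absent. Lies flat on the bench, turned any way. D-shaped through bore: radius 16.5 mm, flat 11.5 mm from the axis on its own +x side. Origin: on the axis, at the underside; z up.
- collar: spacing collar: plain steel ring, 58 mm across, 14 mm thick, about 180 g. Lies flat on the bench, turned any way. D-shaped through bore: radius 16.5 mm, flat 11.5 mm from the axis on its own +x side. Origin: on the axis, at the underside; z up.
- washer: clamp washer: steel disc 66 mm across and 6 mm thick with a raised hub 46 mm across on its upper side, 14 mm thick in all, about 150 g; lies hub up. Lies flat on the bench, turned any way. D-shaped through bore: radius 16.5 mm, flat 11.5 mm from the axis on its own +x side. Origin: on the axis, at the underside; z up.
- plate: iron insert plate of the spindle, 200 mm square, 3 mm above the bench, the spindle in its centre. On its own +x side a curved dust hood 98 mm from the axis, 40 mm high, whose hose reaches to 200 mm. Origin: centre of its underside.
- brush: bystander: hand brush lying along its own x, about 200 mm. Origin: about its middle.
- hammer: bystander: hammer lying along its own x, about 260 mm. Origin: about its middle.
- size_jar: bystander: closed jar, 64 mm across, 95 mm tall. Origin: centre of its underside.
- pin_bowl: bystander: white bowl, 90 mm across, 35 mm tall. Origin: centre of its underside.
Things that resemble listed ones, but are neither listed nor needed, are in the scene too. Leave any red look-alike of the wheel2 alone. Leave any red look-alike of the wheel4 alone.

How it is judged (in metres and radians):
On the way, in this order (a step that is already met when the one before it is completed fails the run):
1. the draw-bolt is slackened (past 2.1 rad) (value of joint bolt above 2.1 rad), for 0.2 s.
2. the collar is down on the plate, keyed on the spindle (horizontal distance between collar and spindle below 0.004 m and angle between collar's own z axis and vertical below 0.08 rad and angle between the x axis of collar and the x axis of spindle, either way round below 0.3 rad and z of collar in the frame of spindle between -0.003 and 0.003 m), for 0.2 s.
3. every wheel present is keyed on the spindle and home on the collar or on another wheel (all of step 2 and horizontal distance between each of wheel1, wheel2, wheel3, wheel4 and spindle below 0.004 m and angle between each of wheel1, wheel2, wheel3, wheel4's own z axis and vertical below 0.08 rad and angle between the x axis of each of wheel1, wheel2, wheel3, wheel4 and the x axis of spindle, either way round below 0.3 rad and (z of wheel1 in the frame of collar between 0.011 and 0.017 m or z of wheel1 in the frame of wheel2 between 0.013 and 0.019 m or z of wheel1 in the frame of wheel3 between 0.013 and 0.019 m or z of wheel1 in the frame of wheel4 between 0.013 and 0.019 m) and (z of wheel2 in the frame of collar between 0.011 and 0.017 m or z of wheel2 in the frame of wheel1 between 0.013 and 0.019 m or z of wheel2 in the frame of wheel3 between 0.013 and 0.019 m or z of wheel2 in the frame of wheel4 between 0.013 and 0.019 m) and (z of wheel3 in the frame of collar between 0.011 and 0.017 m or z of wheel3 in the frame of wheel1 between 0.013 and 0.019 m or z of wheel3 in the frame of wheel2 between 0.013 and 0.019 m or z of wheel3 in the frame of wheel4 between 0.013 and 0.019 m) and (z of wheel4 in the frame of collar between 0.011 and 0.017 m or z of wheel4 in the frame of wheel1 between 0.013 and 0.019 m or z of wheel4 in the frame of wheel2 between 0.013 and 0.019 m or z of wheel4 in the frame of wheel3 between 0.013 and 0.019 m)), for 0.2 s.
4. the clamp washer is keyed on the spindle, home on the topmost wheel (all of step 3 and horizontal distance between washer and spindle below 0.004 m and angle between washer's own z axis and vertical below 0.08 rad and angle between the x axis of washer and the x axis of spindle, either way round below 0.3 rad and (z of washer in the frame of wheel1 between 0.013 and 0.019 m or z of washer in the frame of wheel2 between 0.013 and 0.019 m or z of washer in the frame of wheel3 between 0.013 and 0.019 m or z of washer in the frame of wheel4 between 0.013 and 0.019 m)), for 0.2 s.
5. the draw-bolt is tight again (value of joint bolt below 0.3 rad), for 0.2 s.
At the end, for the whole second after the job is handed in: Collar, wheels and washer keyed on the spindle (within 4 mm of its axis, level within 0.08 rad, flats within 0.3 rad), each within 3 mm of resting home: collar on plate, wheels on collar or wheel, washer hub up on a wheel; bolt within 0.3 rad of tight; parts at rest (all of step 4 and value of joint bolt below 0.3 rad and linear speed of each of wheel1, wheel2, wheel3, wheel4, collar, washer below 0.02 m/s); the robot touches nothing.
It fails at once if a bystander is shoved more than 40 mm (distance of any of brush, hammer, size_jar, pin_bowl from where it was at the start of the episode above 0.04 m).
Of wheel1, wheel2, wheel3, wheel4 only 2 to 4 are there at a start; the rules pass over those that are not, and their reading is None.
At some moment in a run one of wheel1, wheel2, wheel3, wheel4, collar, washer may be knocked a few centimetres aside while the robot is not near it.
It also fails if it takes over 210 s, if anything falls off the work surface, if the arm or the gripper's body presses on something with over 40 N, if the wrist force passes 120 N, or if a joint passes its speed limit or range.

ROBOT

A 7-joint arm with a two-finger parallel gripper is mounted at the origin on the work surface. World frame = base frame: x ahead of the robot, y to its left, z up, the work surface at z = 0. Lengths are in mm, angles in degrees, forces in N, time in s.
With the tool pointing down it reaches from about 350 to 900 mm from the base axis. Payload 19.9 kg.
Tool frame: the origin (TCP) lies midway between the tips of the shut fingers; the grasp point (between the pads) lies 19 mm behind it; z points along the fingers, y is the direction in which the jaws open and shut (so a half turn about z gives the same grasp; the last joint's range is limited). The gripper opens to 85 mm and grips with 20 to 120 N. Pads are 22 mm wide; open, the fingers measure 114 mm over their backs; the gripper's body (76 mm by 85 mm) begins 54 mm behind the grasp point. The pads swing forward as they close: fully open they stand 13 mm farther back than shut.
Start: joints at [61.736, 23.915, -0.59, 92.452, 0.269, 63.638, -3.037], TCP at [272.858, -562.272, 231.26] pointing down, gripper open.
Joint ranges: [-161.28, 161.28], [-22.2, 115.67], [-73.04, 71.86], [3.21, 147.25], [-68.34, 248.33], [10.77, 114.83], [-161.83, 161.83]. Speed limits (degrees/s): [108.29, 108.29, 136.94, 136.94, 172.46, 172.46, 172.46].

INTERFACE

Orientations are given as a 3x3 rotation matrix whose columns are the frame's x, y, z axes.
In Python, from workcell import * gives the robot as it stands.
- The arm moves only by the shell command python3 -m creep 'ROWS' [FORCE]. ROWS is JSON, a list of rows, each a list of 3 entries, a list of its own where there are three numbers: the opening, from 0 (shut) to 1 (fully open), then the shift along the world's x, y, z in mm, then the turn about the world's z in degrees. A call has exactly 10 rows; each row shifts and turns the commanded pose from where the row before left it; what a row does not reach is not made up. A row lasts 1/8 s, in which the tool goes at most 62.5 mm and 10.7 degrees, less where a joint would pass 70% of its speed; a pose out of reach is approached as far as the arm can. A call with a gripper value outside its range is refused whole. The fingers move at their own pace and stop on an object; FORCE is the grip in N (left out, the last holds). Time passes only in rows, so rows that do not move let the fingers close, or fill a call up. It gives the time, the measured TCP pose, the force and the opening at its end, in the units of the state.
- get_obs(): the state, without advancing time (a new reading comes with each control period).
- read_camera(name): name is "scene" or "top"; returns a dict with "color" (480x640x3 uint8, red, green, blue), "mtx" (3x3 intrinsics, pixels), "T" (4x4, takes a point from camera to world coordinates). Camera axes: x right, y down, z forward; pixel columns grow to the right and rows downward; lengths in mm; the calibration is good to about 2 mm. A picture is of the moment at which its call begins. There is no depth.
- close_job(): hands the job in, once; it reports no verdict.
The state is a dict: "clock": time; "joint_pos": joint angles; "dq": joint speeds; "effort": joint torques, N m; "eef_pos": TCP position; "orientation": TCP orientation; "ft_force": force on the tool from outside, world axes, zero at the start; "ft_torque": the same for the moment, N m; "finger_gap": finger opening in mm.
Only numpy, scipy, OpenCV 4.12 (cv2) and the standard library are available. Lean on these libraries where they do the work, as an engineer would, in place of code of your own. Each camera call takes 0.05 s, during which the arm holds its last target. There are 200 camera calls.

## Working session

There is one attempt and no reset: what is moved stays moved. The work goes in short steps, Python scripts to look and compute and a shell command to move; the robot and the scene stay as the last step left them, time stands still between calls to the robot, and variables do not carry over. Pictures are saved under pics/ and viewed, about 12 in all and at most 16, crops included, and the job is handed in when it is done.

```bash
ls; mkdir -p pics
python3 - <<'E'
from workcell import *
import cv2,numpy as np
for n in("scene","top"):
    c=read_camera(n); cv2.imwrite(f"pics/{n}0.png",c["color"][:,:,::-1]); print(n,c["mtx"].tolist(),np.round(c["T"],3).tolist())
print(get_obs())
E
```

```text
pics
scene [[446.3890884571305, 0.0, 324.1817290545673], [0.0, 446.3890884571305, 233.5365226255569], [0.0, 0.0, 1.0]] [[-0.889, 0.32, -0.327, 844.201], [0.457, 0.643, -0.614, 629.944], [0.014, -0.695, -0.719, 846.418], [0.0, 0.0, 0.0, 1.0]]
top [[473.5482886808123, 0.0, 320.1205159349523], [0.0, 473.5482886808123, 237.62981368545294], [0.0, 0.0, 1.0]] [[0.009, -0.999, 0.051, 432.532], [-1.0, -0.008, 0.02, -3.98], [-0.019, -0.051, -0.998, 1245.153], [0.0, 0.0, 0.0, 1.0]]
{'clock': 0.1, 'joint_pos': array([61.73626143, 23.9461427 , -0.59071471, 92.48058941,  0.26809208,
       63.63845261, -3.03627931]), 'dq': array([-0.11043901, -0.08454573, -0.04316774, -0.13214061,  0.00984364,
        0.04890995,  0.0751116 ]), 'effort': array([ 1.94900203e-03, -8.65823007e+01,  6.79953061e-01, -4.35636806e+01,
        1.91445218e-02,  4.99082525e-03, -5.64564084e-05]), 'eef_pos': array([ 272.73169995, -562.01628305,  230.7170927 ]), 'orientation': array([[ 8.99659568e-01,  4.36591761e-01, -5.43562208e-04],
       [ 4.36592095e-01, -8.99659045e-01,  9.71970591e-04],
       [-6.46663043e-05, -1.11175761e-03, -9.99999380e-01]]), 'ft_force': array([-0.32874529,  0.09672662,  0.04362343]), 'ft_torque': array([-0.03386831, -0.00983878, -0.01666799]), 'finger_gap': 85.33170930617044}
```

View pics/top0.png

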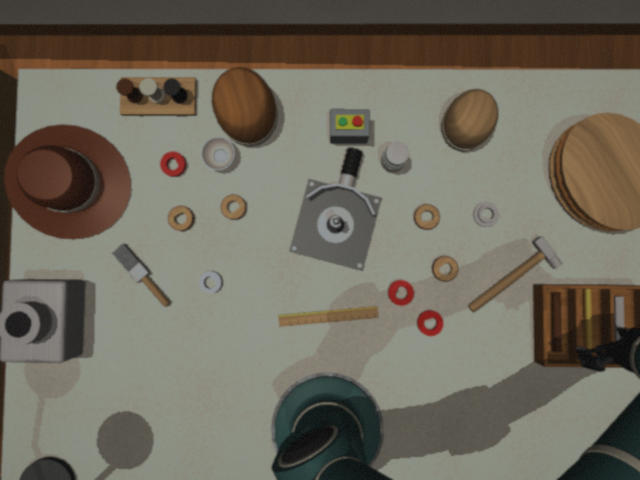

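View pics/scene0.png

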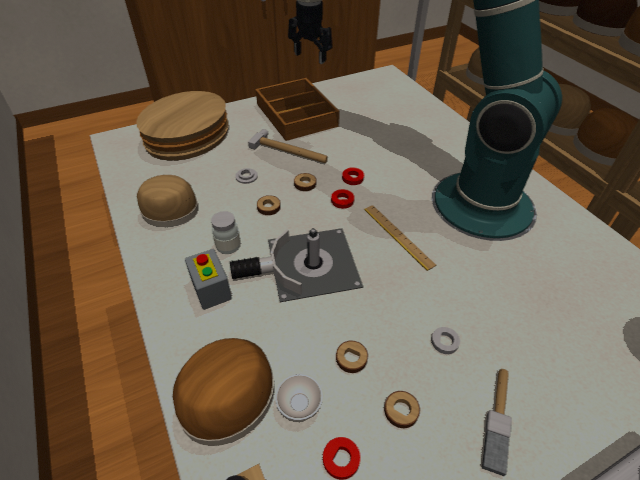

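Top view: wooden wheels at (180,218), (233,207), (427,216) and (445,268). The collar is probably at (212,282), the hubbed washer at (486,214) and the spindle at (337,222); the red rings are decoys. Next I'll average some frames and zoom in on the bores.

```bash
cat > h.py <<'E'
from workcell import *
import cv2,numpy as np
def avg(n,k=1):
    cs=[read_camera(n) for _ in range(k)]
    return np.mean([c["color"].astype(np.float32) for c in cs],0),cs[0]["mtx"],np.array(cs[0]["T"])
def px2w(p,K,T,z):
    d=T[:3,:3]@np.linalg.inv(K)@np.array([p[0],p[1],1.]); o=T[:3,3]
    return o+d*(z-o[2])/d[2]
def w2px(w,K,T):
    c=T[:3,:3].T@(np.array(w,float)-T[:3,3]); q=K@c; return q[:2]/q[2]
def topdown(im,K,T,c,z,half=45,s=4):
    # orthographic patch of plane z about c: image right=+x world, up=+y, s px/mm
    n=int(2*half*s); src=np.float32([w2px([c[0]+a,c[1]+b,z],K,T) for a,b in[(-half,half),(half,half),(half,-half),(-half,-half)]])
    H=cv2.getPerspectiveTransform(np.float32([[0,0],[n,0],[n,n],[0,n]]),src)
    return cv2.warpPerspective(im,H,(n,n),flags=cv2.INTER_CUBIC|cv2.WARP_INVERSE_MAP)
E
python3 - <<'E'
from h import *
P={"A":((180,218),16),"B":((233,207),16),"C":((427,216),16),"D":((445,268),16),"W":((486,214),14),"L":((212,282),14),"S":((336,224),98)}
ti,tK,tT=avg("top",10); si,sK,sT=avg("scene",10)
np.savez("av.npz",ti=ti,tK=tK,tT=tT,si=si,sK=sK,sT=sT)
r1=[];r2=[]
for k,(p,h) in P.items():
    c=px2w(p,tK,tT,h); print(k,c.round(1), w2px(c,sK,sT).round())
    for r,(i,K,T) in((r1,(ti,tK,tT)),(r2,(si,sK,sT))):
        t=np.clip(topdown(i,K,T,c,h,half=28 if 0 else 40,s=2.5),0,255).astype(np.uint8); cv2.putText(t,k,(3,15),0,.5,(0,0,255),1); r.append(t)
m=np.vstack([np.hstack(r1[:4]),np.hstack(r2[:4]),np.hstack(r1[4:]+r2[6:])])
m=m[:,:,::-1]; cv2.imwrite("pics/m1.png",cv2.resize(m,None,fx=.99,fy=.99))
cv2.imwrite("pics/m2.png",np.vstack([np.hstack(r1[4:]),np.hstack(r2[4:])])[:,:,::-1])
E
```

```text
A [544.2 388.   16. ] [401. 406.]
B [574.  249.1  16. ] [351. 353.]
C [ 553.7 -256.5   16. ] [267. 203.]
D [ 419.5 -302.3   16. ] [304. 180.]
W [ 560.1 -409.2   14. ] [246. 173.]
L [377.8 300.9  14. ] [443. 336.]
S [524.7 -19.5  98. ] [314. 234.]
```

View pics/m1.png

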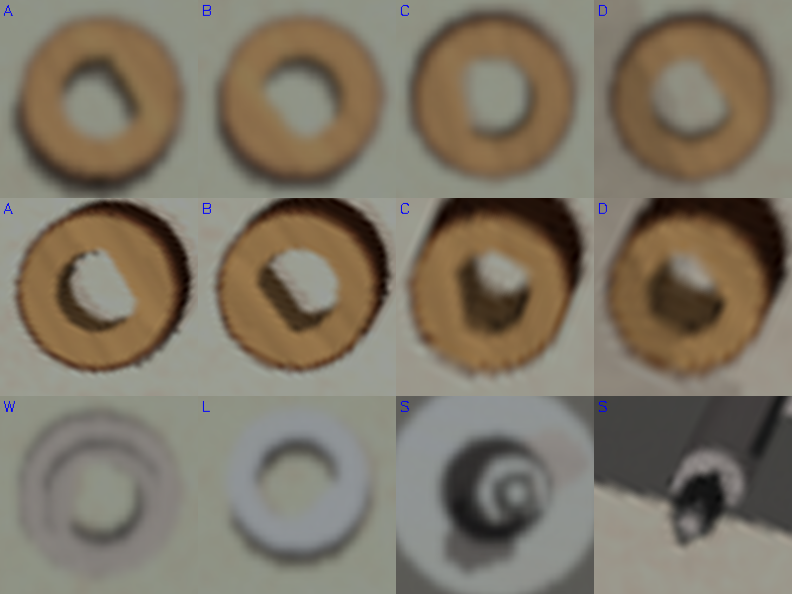

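View pics/m2.png

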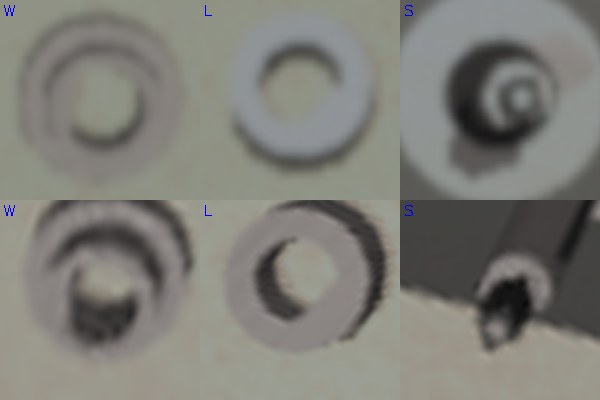

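Flats are visible: A upper-right (about +30° from world x), B lower-left, C left, D upper-right, W left, L unclear. I'll put numbers on those and on the spindle and plate.

```bash
cat > meas.py <<'E'
from h import *
def holes(t,kind):
    """bore contour + outer contour of the top face in an ortho patch"""
    R,G,B=[t[:,:,i] for i in range(3)]
    f=(R-B) if kind=="wood" else (B-1.0*R+0.25*(B-150))
    n=len(t); yy,xx=np.mgrid[:n,:n]; return f
def flat(im,K,T,c,z,kind,s=8,half=40):
    t=topdown(im,K,T,c,z,half,s); f=holes(t,kind); f=cv2.GaussianBlur(f,(0,0),3)
    n=len(f); yy,xx=np.mgrid[:n,:n]; X=(xx-n/2)/s; Y=-(yy-n/2)/s
    r=np.hypot(X,Y); ring=np.median(f[(r>19)&(r<27)]); bg=np.median(f[r<7]); 
    m=((f-(ring+bg)/2)*np.sign(ring-bg)>0).astype(np.uint8)
    cs,_=cv2.findContours(m,cv2.RETR_EXTERNAL,2); o=max(cs,key=cv2.contourArea)
    fill=cv2.drawContours(np.zeros_like(m),[o],-1,1,-1); hole=fill&(1-m)
    cs,_=cv2.findContours(hole,cv2.RETR_EXTERNAL,2); h=max(cs,key=cv2.contourArea)
    w=lambda p:np.array([(p[0]-n/2)/s,-(p[1]-n/2)/s])
    e=cv2.fitEllipse(o); oc=w(e[0]); M=cv2.moments(h); hc=w((M["m10"]/M["m00"],M["m01"]/M["m00"]))
    P=np.array([w(q[0]) for q in h]); 
    A=np.radians(np.arange(0,360,1)); hs=np.array([(P@[np.cos(a),np.sin(a)]).max() for a in A])
    wd=hs+np.roll(hs,180); ac=np.degrees(np.arctan2(*(oc-hc)[::-1]))
    k=[i for i in range(360) if abs((i-ac+180)%360-180)<70]; best=min(k,key=lambda i:wd[i])
    return dict(c=(c[:2]+oc).round(1),dia=np.round(np.array(e[1])/s,1),off=np.round(np.hypot(*(oc-hc)),2),a_centroid=round(ac,1),a_width=(best+180)%360-180,w=(wd.min().round(1),wd.max().round(1)))
E
python3 - <<'E'
from meas import *
d=np.load("av.npz"); t=(d["ti"],d["tK"],d["tT"]); s=(d["si"],d["sK"],d["sT"])
P={"A":((544,388),16,"wood"),"B":((574,249),16,"wood"),"C":((554,-256),16,"wood"),"D":((419,-302),16,"wood"),"W":((560,-409),14,"st"),"L":((378,301),14,"st")}
for k,(c,z,kd) in P.items():
    for nm,v in(("top",t),("sce",s)):
        try: print(k,nm,flat(*v,np.array(c,float),z,kd))
        except Exception as e: print(k,nm,e)
for k in "WLS":
    pass
g=[]
for nm,v in(("t",t),("s",s)):
    c=w2px([516,-19,100],v[1],v[2]).round().astype(int); x,y=c
    q=v[0][y-25:y+25,x-25:x+25]; g.append(cv2.resize(q,(400,400),interpolation=cv2.INTER_CUBIC)); print(nm,c)
    c=w2px([560,-409,14],v[1],v[2]).round().astype(int); x,y=c
cv2.imwrite("pics/sp.png",np.clip(np.hstack(g),0,255)[:,:,::-1])
# plate: dark grey
R=t[0]; m=((R.mean(2)<125)&(R.std(2)<8)).astype(np.uint8); m[:175]=0;m[275:]=0;m[:,:285]=0;m[:,385:]=0
m=cv2.morphologyEx(m,cv2.MORPH_OPEN,np.ones((3,3))); cs,_=cv2.findContours(m,0,2); h=max(cs,key=cv2.contourArea)
b=cv2.boxPoints(cv2.minAreaRect(h)); W=np.array([px2w(p,t[1],t[2],3) for p in b]); print(W.round(1),W.mean(0),[np.linalg.norm(W[i]-W[i-1]).round() for i in range(4)],[np.degrees(np.arctan2(*(W[i]-W[i-1])[1::-1])).round(1) for i in range(4)])
E
```

```text
A top {'c': array([544.8, 388.4]), 'dia': array([63.4, 64. ]), 'off': np.float64(1.46), 'a_centroid': np.float64(35.7), 'a_width': 30, 'w': (np.float64(27.1), np.float64(32.3))}
A sce {'c': array([543.9, 390.9]), 'dia': array([64. , 64.6]), 'off': np.float64(1.42), 'a_centroid': np.float64(25.1), 'a_width': 30, 'w': (np.float64(27.1), np.float64(32.7))}
B top {'c': array([575.4, 250. ]), 'dia': array([63.5, 64.2]), 'off': np.float64(1.34), 'a_centroid': np.float64(-149.8), 'a_width': -143, 'w': (np.float64(27.0), np.float64(32.4))}
B sce {'c': array([574.2, 252.4]), 'dia': array([63.3, 64. ]), 'off': np.float64(1.68), 'a_centroid': np.float64(-142.4), 'a_width': -143, 'w': (np.float64(27.5), np.float64(33.0))}
C top {'c': array([ 552.9, -255.7]), 'dia': array([63.1, 63.6]), 'off': np.float64(1.66), 'a_centroid': np.float64(-165.9), 'a_width': -168, 'w': (np.float64(27.4), np.float64(32.7))}
C sce {'c': array([ 551.5, -254.2]), 'dia': array([61.9, 62.5]), 'off': np.float64(1.67), 'a_centroid': np.float64(-172.2), 'a_width': -170, 'w': (np.float64(28.5), np.float64(33.9))}
D top {'c': 
[... 805 characters left out ...]
centroid': np.float64(-42.6), 'a_width': -44, 'w': (np.float64(27.9), np.float64(33.7))}
L sce {'c': array([376.2, 307.3]), 'dia': array([61.3, 82.5]), 'off': np.float64(6.79), 'a_centroid': np.float64(-2.2), 'a_width': 14, 'w': (np.float64(21.8), np.float64(34.0))}
t [336 228]
s [318 232]
[[ 459.2  104.5    3. ]
 [ 656.    55.     3. ]
 [ 604.8 -142.6    3. ]
 [ 409.3  -91.9    3. ]] [532.32096129 -18.76071753   3.        ] [np.float64(203.0), np.float64(203.0), np.float64(204.0), np.float64(202.0)] [np.float64(75.8), np.float64(-14.1), np.float64(-104.5), np.float64(165.5)][ WARN:0@0.972] global loadsave.cpp:1063 imwrite_ Unsupported depth image for selected encoder is fallbacked to CV_8U.
```

View pics/sp.png

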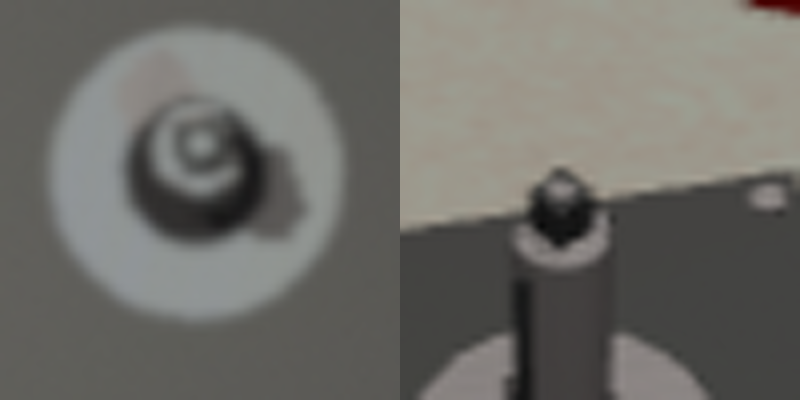

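The wheels' flats agree between views (A 30°, B −143°, C −169°, D 32°, L −44°). The plate is about −14.3°, centred near (532,−19). The spindle's flat and the washer need one enhanced look.

Run:
```python
from meas import *
d=np.load("av.npz"); t=(d["ti"],d["tK"],d["tT"]); s=(d["si"],d["sK"],d["sT"])
def crop(v,p,hw,S):
    M=np.float32([[S,0,-(p[0]-hw)*S],[0,S,-(p[1]-hw)*S]]); q=cv2.warpAffine(v[0],M,(int(2*hw*S),)*2,flags=cv2.INTER_CUBIC)
    lo,hi=np.percentile(q,[1,99]); q=np.clip((q-lo)/(hi-lo),0,1)**.6*255; return q.astype(np.uint8)
a=crop(t,(336,224),12,16.5); b=crop(s,(314,246),24,8.25); a=cv2.resize(a,(396,396)); b=cv2.resize(b,(396,396))
w1=crop(t,(486,214),16,12.375); w2=crop(s,(246,174),16,12.375)
m=np.hstack([a,b]); w=np.hstack([w1,w2]); w=cv2.resize(w,(396,198)); pad=np.zeros((198,396,3),np.uint8)
for i,(v,p) in enumerate(((t,(212,282)),(s,(443,336)))): pad[:,i*198:(i+1)*198]=cv2.resize(crop(v,p,16,12.375),(198,198))
cv2.imwrite("pics/sp2.png",np.vstack([m,np.hstack([w,pad])])[:,:,::-1])
# triangulate head top centre
for z in(98,114): print(z,px2w((336.4,220.5),t[1],t[2],z).round(1),px2w((313.2,230.1),s[1],s[2],z).round(1))
for a in(-14,76,166,-104):
    r=np.radians(a); print(a,w2px([532+50*np.cos(r),-19+50*np.sin(r),3],s[1],s[2]).round(),w2px([532+50*np.cos(r),-19+50*np.sin(r),3],t[1],t[2]).round())
print(w2px([532,-19,3],t[1],t[2]),w2px([532,-19,3],s[1],s[2]),w2px([532,-19,114],t[1],t[2]),w2px([532,-19,114],s[1],s[2]))
```

```text
98 [533.2 -20.5  98. ] [521.9 -31.1  98. ]
114 [531.8 -20.2 114. ] [528.8 -17.  114. ]
-14 [292. 265.] [340. 206.]
76 [316. 277.] [317. 219.]
166 [331. 258.] [331. 243.]
-104 [308. 247.] [354. 229.]
[335.3042771  224.11350571] [311.86499599 261.38332424] [335.89036425 220.41678821] [311.5628503  229.98713299]
```

View pics/sp2.png

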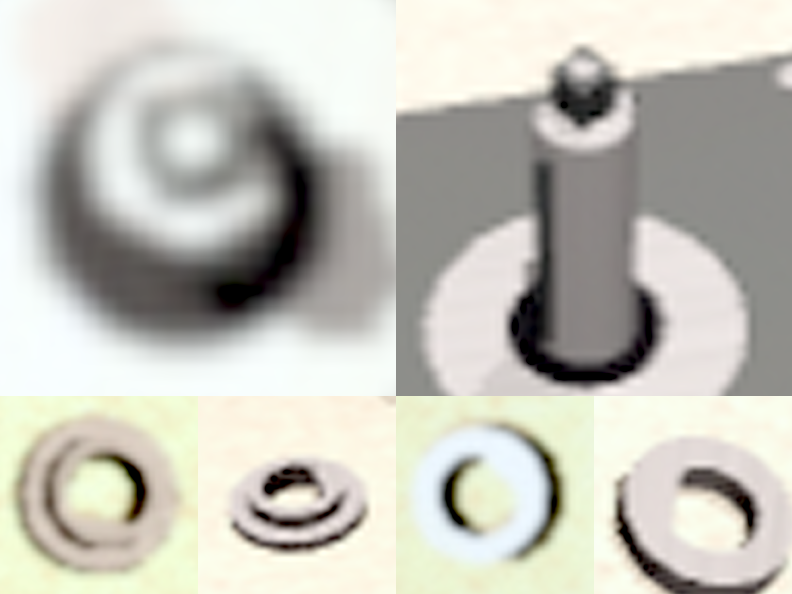

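Run:
```python
from meas import *
d=np.load("av.npz"); t=(d["ti"],d["tK"],d["tT"]); s=(d["si"],d["sK"],d["sT"])
c=np.array([531.5,-19.5])
for nm,v in(("top",t),("scene",s)):
    g=v[0].mean(2); print(nm)
    for a in range(-180,180,20):
        r=np.radians(a); 
        row=[]
        for R in(8,9.5,11,12.5,14,15.5,17,19):
            p=w2px([c[0]+R*np.cos(r),c[1]+R*np.sin(r),98],v[1],v[2]); row.append(int(cv2.getRectSubPix(g.astype(np.float32),(1,1),(float(p[0]),float(p[1])))[0,0]))
        print(a,row)
g=s[0].mean(2)
for z in(20,40,60,70,80,85,90,95):
    p=w2px([*c,z],s[1],s[2]); y=int(round(p[1])); print(z,p.round(1),g[y,int(p[0])-11:int(p[0])+13].astype(int))
```

```text
top
-180 [110, 129, 130, 117, 92, 69, 50, 38]
-160 [106, 121, 116, 101, 76, 56, 43, 33]
-140 [99, 111, 110, 94, 69, 48, 36, 26]
-120 [82, 86, 86, 73, 53, 37, 27, 35]
-100 [66, 62, 52, 40, 33, 33, 41, 59]
-80 [57, 48, 42, 40, 53, 73, 99, 123]
-60 [67, 62, 57, 66, 82, 105, 125, 140]
-40 [82, 80, 79, 85, 99, 118, 135, 144]
-20 [90, 96, 104, 113, 122, 130, 138, 144]
0 [98, 110, 120, 127, 125, 124, 133, 141]
20 [103, 113, 127, 128, 124, 114, 117, 129]
40 [97, 103, 113, 124, 124, 116, 112, 121]
60 [94, 103, 117, 121, 120, 107, 98, 107]
80 [100, 117, 127, 134, 121, 104, 82, 76]
100 [105, 122, 130, 134, 119, 100, 76, 58]
120 [109, 124, 135, 132, 123, 99, 76, 55]
140 [103, 118, 126, 120, 101, 78, 62, 48]
160 [105, 125, 126, 120, 95, 72, 55, 47]
scene
-180 [22, 27, 33, 52, 67, 74, 75, 70]
-160 [28, 33, 33, 38, 51, 77, 106, 131]
-140 [54, 61, 76, 88, 94, 96, 94, 101]
-120 [55, 72, 94, 111, 123, 126, 109, 91]
-100 [36, 43, 50, 57, 62, 76, 106, 141]
-80 [33, 54, 80, 102, 122, 137, 142, 147]
-60 [47, 79, 111, 127, 141, 148, 148, 148]
-40 [55, 67, 76, 84, 93, 106, 118, 131]
-20 [95, 99, 86, 74, 66,
[... 528 characters left out ...]
2 131 119  67  24  43  61  63  64  64  64  64  62  60
  57  93 134 134 134 132]
60 [311.8 245.6] [66 67 66 66 66 66 60 38 25 43 62 64 64 64 64 64 63 60 58 60 67 67 67 67]
70 [311.8 242.8] [67 66 66 67 66 66 59 35 25 44 62 64 64 65 64 64 63 61 58 58 66 67 67 67]
80 [311.8 239.9] [66 66 66 66 66 66 62 54 57 61 74 87 97 99 94 84 69 62 58 58 66 66 66 66]
85 [311.7 238.4] [ 66  66  66  66  66  66  62  72 113 128 114 115 107 107 130 132 133 127
  90  59  66  66  66  66]
90 [311.7 237. ] [ 66  66  66  66  67  67  66  98 134 126 114  99  39  44  96 130 131 133
 121  71  66  66  66  66]
95 [311.7 235.5] [ 68  69  68  67  66  66  66  87 109  78  20  20  21  23  22  22  49 101
 119  75  66  66  66  66]
```

Geometry agrees with the spindle flat lying along the plate's +x (about −14°), and the bolt faces look to be near 19°/109°. Moving over the bolt.

```bash
python3 -m creep '[[1,[26,54,0],8.3],[1,[26,54,0],8.3],[1,[26,54,0],8.3],[1,[26,54,0],8.3],[1,[26,54,0],8.3],[1,[26,54,0],8.3],[1,[26,54,0],8.3],[1,[26,54,0],8.3],[1,[26,54,0],8.3],[1,[24,57,0],8.3]]' 40
python3 -m creep '[[0.5,[0,0,0],0],[0.5,[0,0,0],0],[0.5,[0,0,0],0],[0.5,[0,0,0],0],[0.5,[0,0,0],0],[0.5,[0,0,0],0],[0.5,[0,0,0],0],[0.5,[0,0,0],0],[0.5,[0,0,0],0],[0.5,[0,0,0],0]]'
python3 -c "
from h import *
o=get_obs();print(o['joint_pos'].round(1),o['orientation'].round(3).tolist(),o['eef_pos'])
im,K,T=avg('scene',2); p=w2px([531,-19,130],K,T).astype(int); c=im[p[1]-70:p[1]+70,p[0]-80:p[0]+80]; cv2.imwrite('pics/a1.png',cv2.resize(c,None,fx=4,fy=4,interpolation=2)[:,:,::-1])"
```

```text
clock: 2.35
eef_pos: [531.6, -17.7, 231.5]
orientation: [[-0.327, 0.945, 0.001], [0.945, 0.327, -0.0], [-0.001, 0.0, -1.0]]
ft_force: [1.5, -1.0, 0.8]
finger_gap: 84.9
clock: 3.6
eef_pos: [530.9, -19.3, 231.3]
orientation: [[-0.324, 0.946, -0.0], [0.946, 0.324, -0.0], [-0.0, -0.0, -1.0]]
ft_force: [-0.2, 0.2, -1.1]
finger_gap: 42.6
[ 25.5  16.9 -31.9 105.   10.1  61.    8.7] [[-0.324, 0.946, -0.0], [0.946, 0.324, -0.0], [-0.0, -0.0, -1.0]] [530.88079325 -19.26774397 231.26886923][ WARN:0@2.559] global loadsave.cpp:1063 imwrite_ Unsupported depth image for selected encoder is fallbacked to CV_8U.
```

View pics/a1.png

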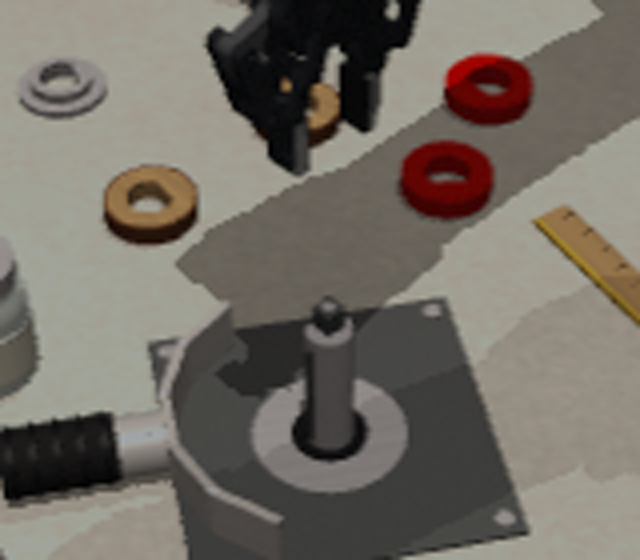

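Picture: the fingers are open above the spindle, and the head's corner faces the camera as assumed. I'll descend and grip the head.

```bash
python3 -m creep '[[0.4,[0,0,-30],0],[0.4,[0,0,-30],0],[0.4,[0,0,-25],0],[0.4,[0,0,-20],0],[0.4,[0,0,-15],0],[0.4,[0,0,-9],0],[0.4,[0,0,0],0],[0.3,[0,0,0],0],[0.25,[0,0,0],0],[0.25,[0,0,0],0]]' 40
python3 -m creep '[[0.15,[0,0,0],0],[0.1,[0,0,0],0],[0,[0,0,0],0],[0,[0,0,0],0],[0,[0,0,0],0],[0,[0,0,0],0],[0,[0,0,0],0],[0,[0,0,0],0],[0,[0,0,0],0],[0,[0,0,0],0]]' 40
python3 -c "
from h import *
o=get_obs();print(o['ft_force'].round(1),o['ft_torque'].round(2),o['joint_pos'].round(1))"
```

```text
clock: 4.95
eef_pos: [531.0, -19.3, 102.6]
orientation: [[-0.324, 0.946, 0.0], [0.946, 0.324, -0.0], [-0.0, 0.0, -1.0]]
ft_force: [0.1, 0.1, 0.1]
finger_gap: 21.5
clock: 6.2
eef_pos: [531.0, -19.3, 102.6]
orientation: [[-0.323, 0.946, 0.0], [0.946, 0.323, -0.0], [-0.0, 0.0, -1.0]]
ft_force: [-1.2, -0.4, 6.3]
finger_gap: 12.8
[-1.2 -0.4  6.3] [-0.07  0.45 -0.28] [ 22.   26.6 -28.7 111.2  17.3  46.4   2.8]
```

Gripped the head with almost no side load. Now feeling which way it turns: +8° first.

```bash
python3 -m creep '[[0,[0,0,0],2],[0,[0,0,0],2],[0,[0,0,0],2],[0,[0,0,0],2],[0,[0,0,0],2],[0,[0,0,0],2],[0,[0,0,0],2],[0,[0,0,0],2],[0,[0,0,0],0],[0,[0,0,0],0]]' 60
python3 -c "
from h import *
o=get_obs();print(o['ft_force'].round(1),o['ft_torque'].round(2),o['joint_pos'].round(1))"
```

```text
clock: 7.45
eef_pos: [532.3, -20.2, 102.9]
orientation: [[-0.571, 0.821, 0.003], [0.821, 0.571, -0.001], [-0.002, 0.002, -1.0]]
ft_force: [-2.9, 10.2, 5.1]
finger_gap: 11.7
[-2.9 10.2  5.1] [ 2.55  0.82 -1.13] [ 24.9  27.4 -32.3 111.   19.7  46.9  16.7]
```

```bash
python3 -m creep '[[0,[0,0,0],-4],[0,[0,0,0],-4],[0,[0,0,0],-4],[0,[0,0,0],-4],[0,[0,0,0],-4],[0,[0,0,0],-4],[0,[0,0,0],-4],[0,[0,0,0],-4],[0,[0,0,0],0],[0,[0,0,0],0]]' 60
python3 -c "
from h import *
o=get_obs();print(o['ft_force'].round(1),o['ft_torque'].round(2),o['joint_pos'].round(1))"
```

```text
clock: 8.7
eef_pos: [530.3, -19.1, 102.6]
orientation: [[-0.051, 0.999, -0.001], [0.999, 0.051, -0.0], [-0.0, -0.001, -1.0]]
ft_force: [-8.7, -0.6, 13.6]
finger_gap: 11.6
[-8.7 -0.6 13.6] [0.24 1.91 0.19] [ 19.1  25.9 -25.1 111.3  15.   46.  -11.3]
```

The + way met resistance (1.1 N m), while the − way runs at drag level (0.2). Slackening is −, so I'll continue that way.

```bash
python3 -m creep '[[0,[0,0,0],-10],[0,[0,0,0],-10],[0,[0,0,0],-10],[0,[0,0,0],-10],[0,[0,0,0],-10],[0,[0,0,0],-10],[0,[0,0,0],-10],[0,[0,0,0],-10],[0,[0,0,0],-10],[0,[0,0,0],0]]' 60
python3 -c "
from h import *
o=get_obs();print(o['ft_force'].round(1),o['ft_torque'].round(2),o['joint_pos'].round(1))"
python3 -m creep '[[0,[0,0,0],-8],[0,[0,0,0],-8],[0,[0,0,0],-8],[0,[0,0,0],-5],[0,[0,0,0],-4],[0,[0,0,0],-3],[0,[0,0,0],-2],[0,[0,0,0],0],[0,[0,0,0],0],[0,[0,0,0],0]]' 60
python3 -c "
from h import *
o=get_obs();print(o['ft_force'].round(1),o['ft_torque'].round(2),o['joint_pos'].round(1))"
```

```text
clock: 9.95
eef_pos: [528.1, -17.2, 102.5]
orientation: [[0.999, 0.05, -0.006], [0.05, -0.999, 0.002], [-0.006, -0.002, -1.0]]
ft_force: [-27.4, 11.4, 30.9]
finger_gap: 11.4
[-27.4  11.4  30.9] [2.48 5.72 0.08] [  2.6  23.9  -4.9 112.    2.7  44.5 -91. ]
clock: 11.2
eef_pos: [528.5, -15.8, 102.5]
orientation: [[0.82, -0.572, -0.005], [-0.572, -0.82, 0.003], [-0.006, -0.0, -1.0]]
ft_force: [-23.5, 19.6, 27.0]
finger_gap: 11.9
[-23.5  19.6  27. ] [4.2  5.12 0.25] [  -4.4   23.9    3.5  112.2   -2.3   44.3 -124.4]
```

Runs freely so far. The side loads put the axis near (530.1, −17.0), so I'll re-centre and keep turning to the stop.

```bash
python3 -m creep '[[0,[-1,2,-0.5],0],[0,[0,0,0],0],[0,[0,0,0],-3],[0,[0,0,0],-3],[0,[0,0,0],-3],[0,[0,0,0],-3],[0,[0,0,0],-3],[0,[0,0,0],-3],[0,[0,0,0],0],[0,[0,0,0],0]]' 60
python3 -c "
from h import *
o=get_obs();print(o['ft_force'].round(1),o['ft_torque'].round(2),o['joint_pos'].round(1))"
```

```text
clock: 12.45
eef_pos: [529.4, -15.9, 102.4]
orientation: [[0.602, -0.798, -0.001], [-0.798, -0.602, 0.001], [-0.002, 0.0, -1.0]]
ft_force: [-10.2, 7.0, 19.6]
finger_gap: 11.9
[-10.2   7.   19.6] [1.43 2.47 1.04] [  -7.8   23.9    7.6  112.4   -4.6   44.  -140.5]
```

Torque rose to 1.0 N m after about 150° of free running, so the bolt is at its slack stop. Release, rise and recheck the parts.

```bash
python3 -m creep '[[0.2,[0,0,0],3],[0.4,[0,0,0],0],[0.5,[0,0,0],0],[0.5,[0,0,20],0],[0.6,[0,0,40],5],[1,[0,0,40],10],[1,[0,0,0],10],[1,[0,0,0],10],[1,[0,0,0],10],[1,[0,0,0],10]]' 60
cat > look.py <<'E'
from meas import *
import sys
P={"A":((544,388),16,"wood"),"B":((574,249),16,"wood"),"C":((554,-256),16,"wood"),"D":((419,-302),16,"wood"),"W":((559,-407),14,"st"),"L":((378,306),14,"st")}
V={n:avg(n,3) for n in("top","scene")}
for k in sys.argv[1]:
    c,z,kd=P[k]
    for n,v in V.items():
        try: r=flat(*v,np.array(c,float),z,kd); print(k,n,r['c'],r['dia'],r['a_centroid'],r['a_width'],[float(x) for x in r['w']])
        except Exception as e: print(k,n,e)
# all wood-coloured/steel blobs for knocked parts
i,K,T=V["top"]; R,G,B=[i[:,:,j] for j in range(3)]
m=((R-B>35)&(R-B<90)&(G-B>12)).astype(np.uint8); n,_,st,ce=cv2.connectedComponentsWithStats(m)
for q in range(1,n):
    if 150<st[q,4]<600: print("wood blob",ce[q].round(),px2w(ce[q],K,T,16).round(),st[q,4])
o=get_obs(); print(o['clock'],o['eef_pos'].round(1),o['ft_force'].round(1),o['joint_pos'].round(1),'jaw',np.degrees(np.arctan2(o['orientation'][1,1],o['orientation'][0,1])).round(1))
E
python3 look.py ABCDL
python3 - <<'E'
from meas import *
r=[]
for n in("top","scene"):
    v=avg(n,6); t=topdown(*v,np.array([559.,-408]),14,22,9); lo,hi=np.percentile(t,[1,99]); r.append((np.clip((t-lo)/(hi-lo),0,1)*255).astype(np.uint8))
cv2.imwrite("pics/w3.png",np.hstack(r)[:,:,::-1])
E
```

```text
clock: 13.7
eef_pos: [529.8, -17.3, 201.7]
orientation: [[0.996, 0.09, -0.0], [0.09, -0.996, 0.0], [-0.0, -0.0, -1.0]]
ft_force: [0.6, -0.1, -0.5]
finger_gap: 85.4
A top [544.8 388.4] [63.4 64. ] 34.9 29 [27.1, 32.2]
A scene [543.9 390.9] [64.  64.7] 24.5 30 [27.0, 32.7]
B top [575.3 250. ] [63.5 64.2] -149.6 -143 [27.0, 32.5]
B scene [574.2 252.4] [63.3 64.1] -142.0 -143 [27.4, 32.9]
C top [ 552.9 -255.7] [63.1 63.6] -166.7 -167 [27.5, 32.7]
C scene [ 551.6 -254.2] [61.9 62.5] -172.6 -170 [28.6, 33.9]
D top [ 418.9 -302.3] [62.6 63.1] 27.2 34 [27.7, 32.9]
D scene max() iterable argument is empty
L top [377.7 307.6] [56.7 58. ] -42.1 -44 [28.2, 34.2]
L scene [372.2 307.5] [62.8 80. ] -68.0 -12 [28.6, 35.6]
wood blob [233. 207.] [575. 250.  16.] 388
wood blob [427. 217.] [ 552. -256.   16.] 386
wood blob [180. 218.] [545. 388.  16.] 391
wood blob [445. 268.] [ 419. -302.   16.] 402
wood blob [155. 291.] [354. 449.  16.] 220
wood blob [291. 319.] [284.  94.  16.] 304
14.0 [529.8 -17.3 201.7] [-0.   0.3  0.3] [ -0.3  16.1  -1.4 107.7   0.5  56.2 -87.2] jaw -85.3
```

View pics/w3.png

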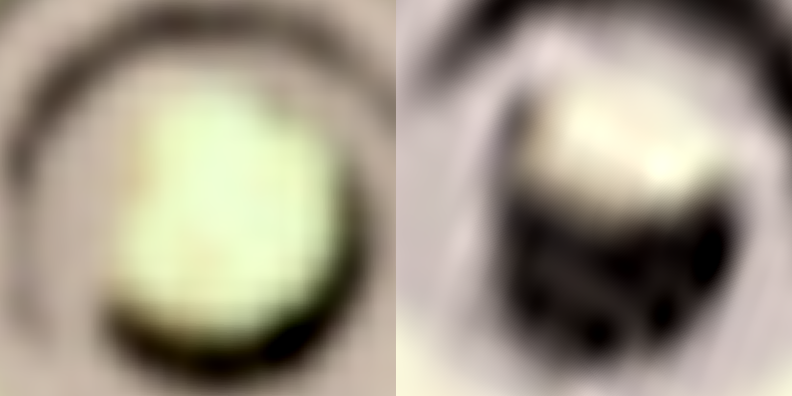

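Washer flat is near 177°, and no part has moved. Going to the collar: squeeze it once across, turn 90° and grip, so it sits centred in both axes.

```bash
python3 -m creep '[[1,[-22,46.5,0],0],[1,[-22,46.5,0],0],[1,[-22,46.5,0],0],[1,[-22,46.5,0],0],[1,[-22,46.5,0],0],[1,[-22,46.5,0],0],[1,[-21,46.8,-20],0],[1,[0,0,-50],0],[1,[0,0,-50],0],[1,[0,0,-40],0]]' 30
python3 -m creep '[[1,[0,0,-25],0],[1,[0,0,-18],0],[1,[0,0,0],0],[0.8,[0,0,0],0],[0.7,[0,0,0],0],[0.6,[0,0,0],0],[0.6,[0,0,0],0],[0.6,[0,0,0],0],[0.6,[0,0,0],0],[0.6,[0,0,0],0]]' 30
python3 -c "
from h import *
o=get_obs();print(o['ft_force'].round(1),o['ft_torque'].round(2),o['joint_pos'].round(1))"
```

```text
clock: 15.85
eef_pos: [376.5, 308.4, 40.1]
orientation: [[0.996, 0.085, -0.001], [0.085, -0.996, -0.0], [-0.001, 0.0, -1.0]]
ft_force: [0.9, 0.5, -0.1]
finger_gap: 85.4
clock: 17.1
eef_pos: [377.3, 308.8, -0.2]
orientation: [[0.996, 0.085, 0.001], [0.085, -0.996, 0.001], [0.001, -0.001, -1.0]]
ft_force: [-1.5, -1.0, 12.8]
finger_gap: 55.9
[-1.5 -1.  12.8] [-0.41  0.42  0.04] [ -33.4   31.5  -11.4  119.7   12.1   29.8 -138.8]
```

```bash
python3 -m creep '[[0.9,[0,0,1],0],[1,[0,0,0],0],[1,[0,0,0],10],[1,[0,0,0],10],[1,[0,0,0],10],[1,[0,0,0],10],[1,[0,0,0],10],[1,[0,0,0],10],[1,[0,0,0],10],[1,[0,0,0],10]]' 30
python3 -m creep '[[1,[0,0,0],10],[1,[0,0,0],0],[0.8,[0,0,0],0],[0.7,[0,0,0],0],[0.6,[0,0,0],0],[0.5,[0,0,0],0],[0.5,[0,0,0],0],[0.5,[0,0,0],0],[0.5,[0,0,20],0],[0.5,[0,0,20],0]]' 50
python3 look.py L
```

```text
clock: 18.35
eef_pos: [377.0, 308.5, -0.1]
orientation: [[0.084, 0.997, 0.0], [0.997, -0.084, -0.0], [0.0, 0.0, -1.0]]
ft_force: [0.4, -0.2, -0.4]
finger_gap: 85.3
clock: 19.6
eef_pos: [376.7, 308.7, 41.2]
orientation: [[-0.085, 0.996, -0.0], [0.996, 0.085, 0.0], [0.0, -0.0, -1.0]]
ft_force: [0.2, 0.4, -1.4]
finger_gap: 55.6
L top [376.9 308.4] [42.9 75.8] -121.6 -154 [2.9, 3.5]
L scene [381.7 293.2] [66.  80.6] 35.9 -34 [5.0, 6.9]
wood blob [233. 207.] [575. 250.  16.] 387
wood blob [427. 217.] [ 552. -256.   16.] 387
wood blob [180. 218.] [545. 389.  16.] 387
wood blob [445. 268.] [ 419. -302.   16.] 404
19.9 [376.9 308.3  39.7] [-0.  -1.3 -2.3] [-12.2  31.6 -37.2 118.6  30.1  39.3 -64.3] jaw 4.9
```

Collar held (2 N lift). Carry it to the spindle, turn +30° and descend past the bolt head.

```bash
python3 -m creep '[[0.5,[0,0,50],0],[0.5,[0,0,45],0],[0.5,[22,-46.5,0],5],[0.5,[22,-46.5,0],5],[0.5,[22,-46.5,0],5],[0.5,[22,-46.5,0],5],[0.5,[22,-46.5,0],5],[0.5,[22,-46.5,0],5],[0.5,[21.3,-46.5,0],0],[0.5,[0,0,0],0]]' 50
python3 -m creep '[[0.5,[0,0,-10],0],[0.5,[0,0,-8],0],[0.5,[0,0,-8],0],[0.5,[0,0,-4],0],[0.5,[0,0,-2],0],[0.5,[0,0,0],0],[0.5,[0,0,-1],0],[0.5,[0,0,-1],0],[0.5,[0,0,-1],0],[0.5,[0,0,0],0]]' 50
python3 -c "
from h import *
o=get_obs();print(o['ft_force'].round(1),o['ft_torque'].round(2),o['joint_pos'].round(1))
im,K,T=avg('scene',2); p=w2px([531,-19,110],K,T).astype(int); c=im[p[1]-60:p[1]+60,p[0]-80:p[0]+80]; cv2.imwrite('pics/a2.png',cv2.resize(c,None,fx=5,fy=5,interpolation=2).clip(0,255)[:,:,::-1])"
```

```text
clock: 21.15
eef_pos: [530.8, -20.9, 133.8]
orientation: [[-0.567, 0.824, -0.001], [0.824, 0.567, -0.0], [0.0, -0.001, -1.0]]
ft_force: [-0.5, 0.8, -2.3]
finger_gap: 55.3
clock: 22.4
eef_pos: [530.1, -17.0, 99.7]
orientation: [[-0.572, 0.82, -0.0], [0.82, 0.572, -0.0], [0.0, -0.0, -1.0]]
ft_force: [0.2, -0.3, -1.4]
finger_gap: 55.7
[ 0.2 -0.3 -1.4] [0.08 0.03 0.  ] [ 32.6  30.4 -42.7 111.1  27.1  48.9  10.3][ WARN:0@2.060] global loadsave.cpp:1063 imwrite_ Unsupported depth image for selected encoder is fallbacked to CV_8U.
```

View pics/a2.png

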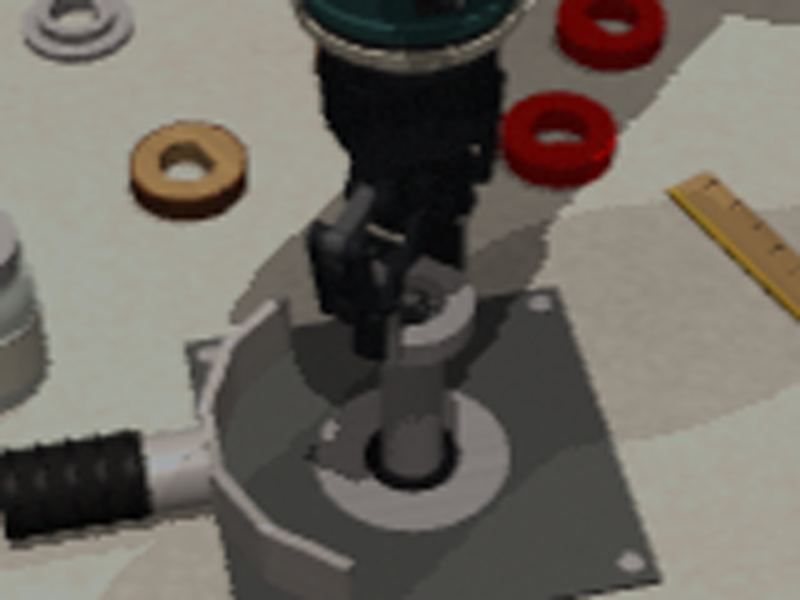

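The collar is level around the bolt head, with nothing touching yet. Easing it down.

```bash
python3 -m creep '[[0.5,[0,0,-1],0],[0.5,[0,0,-1],0],[0.5,[0,0,-1],0],[0.5,[0,0,-1],0],[0.5,[0,0,-1],0],[0.5,[0,0,-1],0],[0.5,[0,0,-1],0],[0.5,[0,0,-1],0],[0.5,[0,0,0],0],[0.5,[0,0,0],0]]' 50
python3 -c "
from h import *
o=get_obs();print(o['ft_force'].round(1),o['ft_torque'].round(2),o['joint_pos'].round(1))"
```

```text
clock: 23.75
eef_pos: [532.2, -17.0, 93.3]
orientation: [[-0.572, 0.82, 0.004], [0.82, 0.572, -0.0], [-0.003, 0.003, -1.0]]
ft_force: [3.3, -2.0, 16.7]
finger_gap: 55.6
[ 3.3 -2.  16.7] [-0.29 -0.73 -0.06] [ 32.1  31.  -42.3 111.2  27.8  48.1   9.8]
```

```bash
python3 -m creep '[[0.5,[1,0,0],0],[0.5,[1,0,0],0],[0.5,[0,0,0],0],[0.5,[0,0,0],2],[0.5,[0,0,0],2],[0.5,[0,0,0],-2],[0.5,[0,0,0],-2],[0.5,[0,0,0],-2],[0.5,[0,0,0],-2],[0.5,[0,0,0],2]]' 50
python3 -c "
from h import *
o=get_obs();print(o['ft_force'].round(1),o['ft_torque'].round(2),o['joint_pos'].round(1))"
```

```text
clock: 25.0
eef_pos: [532.3, -17.4, 92.1]
orientation: [[-0.542, 0.84, 0.0], [0.84, 0.542, -0.001], [-0.001, -0.0, -1.0]]
ft_force: [-2.8, -2.5, 5.9]
finger_gap: 55.7
[-2.8 -2.5  5.9] [-0.55  0.45 -0.6 ] [ 31.7  31.1 -41.7 111.   27.5  48.2   8. ]
```

```bash
python3 -m creep '[[0.5,[0,0,-1],0],[0.5,[0,0,-1],0],[0.5,[0,0,-1],0],[0.5,[0,0,-1],0],[0.5,[0,0,-1],0],[0.5,[0,0,-1],0],[0.5,[0,0,0],0],[0.5,[0,0,0],0],[0.5,[0,0,0],0],[0.5,[0,0,0],0]]' 50
python3 -c "
from h import *
o=get_obs();print(o['ft_force'].round(1),o['ft_torque'].round(2),o['joint_pos'].round(1))"
```

```text
clock: 26.25
eef_pos: [533.1, -18.0, 88.5]
orientation: [[-0.542, 0.84, 0.002], [0.84, 0.542, -0.003], [-0.004, -0.0, -1.0]]
ft_force: [-19.4, -8.5, 61.3]
finger_gap: 55.6
[-19.4  -8.5  61.3] [-1.99  4.61 -0.01] [ 31.4  31.4 -41.4 111.1  28.   47.8   7.7]
```

61 N at z 88.5 is a jam. I'll back off a little and look.

```bash
python3 -m creep '[[0.5,[0,0,1],0],[0.5,[0,0,1],0],[0.5,[0,0,1],0],[0.5,[0,0,0],0],[0.5,[0,0,0],0],[0.5,[0,0,0],0],[0.5,[0,0,0],0],[0.5,[0,0,0],0],[0.5,[0,0,0],0],[0.5,[0,0,0],0]]' 50
python3 -c "
from h import *
o=get_obs();print(o['ft_force'].round(1),o['ft_torque'].round(2),o['joint_pos'].round(1))
im,K,T=avg('scene',4); p=w2px([531,-19,95],K,T); print(p); S=16; hw=25
M=np.float32([[S,0,-(p[0]-hw)*S],[0,S,-(p[1]-18)*S]]); q=cv2.warpAffine(im,M,(800,576),flags=2); q=(q/q.max()).clip(0,1)**.6*255
cv2.imwrite('pics/a3.png',q.astype(np.uint8)[:,:,::-1])"
```

```text
clock: 27.5
eef_pos: [532.9, -18.0, 89.1]
orientation: [[-0.542, 0.84, 0.001], [0.84, 0.542, -0.001], [-0.002, 0.0, -1.0]]
ft_force: [2.3, -6.1, 4.0]
finger_gap: 55.8
[ 2.3 -6.1  4. ] [-1.29 -0.26 -0.07] [ 31.6  31.4 -41.5 111.1  27.8  47.8   7.9]
[312.00323119 235.56469896]
```

View pics/a3.png

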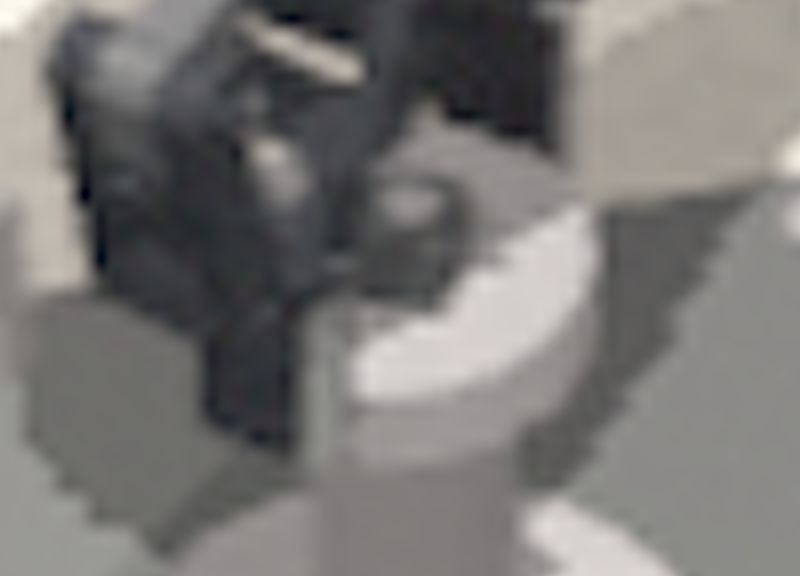

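The collar is on the spindle top and level. The side forces say the axis is farther +x/−y (about (533.3, −19)), so shift there and retry gently.

```bash
python3 -m creep '[[0.5,[0.7,-1,0.5],0],[0.5,[0.6,-1,0],0],[0.5,[0,0,0],0],[0.5,[0,0,0],0],[0.5,[0,0,-1],0],[0.5,[0,0,-1],0],[0.5,[0,0,-1],0],[0.5,[0,0,0],0],[0.5,[0,0,0],0],[0.5,[0,0,0],0]]' 50
python3 -c "
from h import *
o=get_obs();print(o['ft_force'].round(1),o['ft_torque'].round(2),o['joint_pos'].round(1))"
```

```text
clock: 28.95
eef_pos: [533.2, -18.2, 88.4]
orientation: [[-0.544, 0.839, -0.0], [0.839, 0.544, -0.001], [-0.001, -0.001, -1.0]]
ft_force: [-24.8, 0.4, 56.5]
finger_gap: 55.7
[-24.8   0.4  56.5] [ 0.18  5.69 -0.11] [ 31.5  31.5 -41.5 111.   27.9  47.9   7.9]
```

Run:
```python
from h import *
c=read_camera("scene");K=c["mtx"];T=np.array(c["T"])
for z in(84,86,88,90,92,94,96,98,100,102,104,106,108,110): print(z,w2px([545.2,8.5,z],K,T).round(1))
# head top check
print(w2px([532,-18.5,114],K,T))
```

```text
84 [311.8 248.6]
86 [311.7 248. ]
88 [311.7 247.4]
90 [311.7 246.8]
92 [311.7 246.2]
94 [311.7 245.6]
96 [311.7 245.1]
98 [311.7 244.5]
100 [311.7 243.9]
102 [311.7 243.3]
104 [311.7 242.7]
106 [311.7 242.1]
108 [311.7 241.5]
110 [311.7 240.9]
[311.65850107 230.12597414]
```

The collar's underside sits at 89–90 mm, the height of the leaf tops. So it is keyed, but the leaves are still out and the bolt is not fully slack. I'll park the collar at a clear spot and redo the bolt.

```bash
python3 -m creep '[[0.5,[0,0,8],0],[0.5,[0,0,15],0],[0.5,[0,0,25],0],[0.5,[0,0,5],0],[0.5,[-25,52,0],0],[0.5,[-26,52,0],0],[0.5,[-26,52,0],0],[0.5,[-26,53,-40],0],[0.5,[0,0,-50],0],[0.5,[0,0,-33],0]]' 50
python3 -m creep '[[0.5,[0,0,-10],0],[0.5,[0,0,-5],0],[0.5,[0,0,0],0],[0.6,[0,0,0],0],[0.8,[0,0,0],0],[1,[0,0,0],0],[1,[0,0,0],0],[1,[0,0,50],0],[1,[0,0,50],0],[1,[0,0,50],0]]' 50
python3 - <<'E'
from h import *
r=[]
for n in("top","scene"):
    im,K,T=avg(n,8); p=w2px([532,-18.5,105],K,T); S=20
    M=np.float32([[S,0,-(p[0]-10)*S],[0,S,-(p[1]-10)*S]]); q=cv2.warpAffine(im,M,(400,400),flags=2); q=((q-q.min())/(np.percentile(q,99)-q.min())).clip(0,1)**.7*255; r.append(q.astype(np.uint8))
cv2.imwrite('pics/b1.png',np.hstack(r)[:,:,::-1])
o=get_obs();print(o['eef_pos'],o['joint_pos'].round(1))
E
```

```text
clock: 30.25
eef_pos: [432.5, 183.7, 19.1]
orientation: [[-0.544, 0.839, -0.002], [0.839, 0.544, -0.0], [0.0, -0.002, -1.0]]
ft_force: [1.1, -0.3, -1.8]
finger_gap: 55.3
clock: 31.5
eef_pos: [433.4, 183.5, 157.7]
orientation: [[-0.543, 0.84, -0.0], [0.84, 0.543, -0.0], [0.0, -0.0, -1.0]]
ft_force: [0.4, -0.5, 1.0]
finger_gap: 85.3
[433.63192754 183.52624163 156.09405774] [ 17.   20.7 -51.1 116.7  20.4  51.8 -12.3]
```

View pics/b1.png

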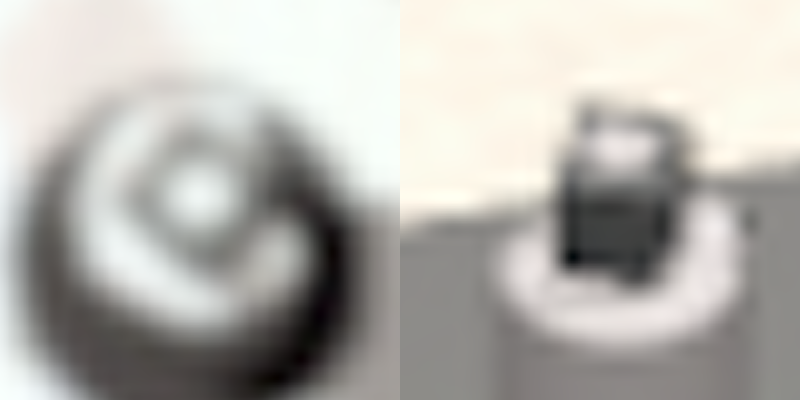

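The head's faces now stand near 36°/126°, so the bolt turned only about 75° and the grip must have slipped a quarter turn. Regrip harder at 36°, then continue the − way.

```bash
python3 -m creep '[[1,[20,-40,0],1],[0.8,[20,-40,0],1],[0.6,[20,-40,0],1],[0.5,[20,-40,0],0],[0.4,[18,-41.5,0],0],[0.4,[0,0,0],0],[0.4,[0,0,0],0],[0.4,[0,0,-20],0],[0.4,[0,0,-20],0],[0.4,[0,0,0],0]]' 100
python3 -c "
from h import *
o=get_obs();print(o['eef_pos'],o['joint_pos'].round(1),o['ft_torque'].round(2))"
```

```text
clock: 33.55
eef_pos: [530.5, -17.5, 114.3]
orientation: [[-0.587, 0.81, -0.003], [0.81, 0.587, 0.001], [0.002, -0.002, -1.0]]
ft_force: [-0.3, -0.2, 0.1]
finger_gap: 34.2
[530.47576607 -17.47621963 114.29826564] [ 33.8  29.6 -44.2 110.4  26.3  50.8  12.1] [-0.01  0.02  0.01]
```

```bash
python3 -m creep '[[0.4,[0.8,-0.5,-8],0],[0.4,[0.5,-0.2,-5.5],0],[0.3,[0,0,0],0],[0.2,[0,0,0],0],[0.1,[0,0,0],0],[0,[0,0,0],0],[0,[0,0,0],0],[0,[0,0,0],0],[0,[0,0,0],0],[0,[0,0,0],0]]' 100
python3 -c "
from h import *
o=get_obs();print(o['ft_force'].round(1),o['ft_torque'].round(2))"
python3 -m creep '[[0,[0,0,0],-5],[0,[0,0,0],-5],[0,[0,0,0],-5],[0,[0,0,0],-5],[0,[0,0,0],-5],[0,[0,0,0],-5],[0,[0,0,0],0],[0,[0,0,0],0],[0,[0,0,0],0],[0,[0,0,0],0]]' 100
python3 -c "
from h import *
o=get_obs();print(o['ft_force'].round(1),o['ft_torque'].round(2),o['joint_pos'].round(1))"
```

```text
clock: 34.8
eef_pos: [532.1, -19.4, 103.1]
orientation: [[-0.586, 0.81, -0.002], [0.81, 0.586, -0.002], [-0.0, -0.002, -1.0]]
ft_force: [-10.7, -3.7, 12.1]
finger_gap: 10.6
[-10.7  -3.7  12.1] [-0.96  2.23  0.61]
clock: 36.05
eef_pos: [531.1, -23.4, 103.0]
orientation: [[-0.099, 0.995, -0.004], [0.995, 0.099, -0.007], [-0.006, -0.005, -1.0]]
ft_force: [-18.9, -31.1, 22.5]
finger_gap: 11.1
[-18.9 -31.1  22.5] [-7.22  4.2   0.39] [ 28.2  28.5 -36.4 110.8  22.7  48.3 -14.7]
```

The grip is walking along the pads (y −23). Release, re-centre and regrip at this angle; the gap will show whether the head followed.

```bash
python3 -m creep '[[0.2,[0,0,0],0],[0.35,[0,0,0],0],[0.35,[0,0,-1],0],[0.35,[0,0,0],0],[0.2,[0,0,0],0],[0.1,[0,0,0],0],[0,[0,0,0],0],[0,[0,0,0],0],[0,[0,0,0],0],[0,[0,0,0],0]]' 60
python3 -c "
from h import *
o=get_obs();print(o['ft_force'].round(1),o['ft_torque'].round(2),o['joint_pos'].round(1))"
```

```text
clock: 37.3
eef_pos: [530.7, -18.9, 101.4]
orientation: [[-0.103, 0.995, -0.005], [0.995, 0.103, -0.001], [-0.001, -0.005, -1.0]]
ft_force: [-19.0, -2.7, 16.2]
finger_gap: 15.2
[-19.   -2.7  16.2] [-0.31  4.1   0.16] [ 28.   28.6 -36.5 110.9  22.6  48.  -14.7]
```

The gap of 15.2 says the head did not follow. Open, rise and look at the head directly.

```bash
python3 -m creep '[[0.3,[0,0,0],0],[0.5,[0,0,0],0],[0.5,[0,0,20],0],[0.5,[0,0,40],0],[0.5,[0,0,40],0],[0.5,[0,0,0],0],[0.5,[0,0,0],0],[0.5,[0,0,0],0],[0.5,[0,0,0],0],[0.5,[0,0,0],0]]' 60
cat > head.py <<'E'
from h import *
import sys
im,K,T=avg("scene",10); p=w2px([531,-18,106],K,T); S=20
M=np.float32([[S,0,-(p[0]-10)*S],[0,S,-(p[1]-10)*S]]); q=cv2.warpAffine(im,M,(400,400),flags=2); q=((q-q.min())/(np.percentile(q,99)-q.min())).clip(0,1)**.7*255
b=cv2.imread('pics/b1.png')[:,400:] if len(sys.argv)<3 else cv2.imread(sys.argv[2])
cv2.imwrite(sys.argv[1],np.hstack([b,q.astype(np.uint8)[:,:,::-1]]))
o=get_obs();print(o['eef_pos'],o['joint_pos'].round(1))
E
python3 head.py pics/b2.png
```

```text
clock: 38.55
eef_pos: [532.9, -18.6, 201.4]
orientation: [[-0.103, 0.995, -0.001], [0.995, 0.103, 0.0], [0.0, -0.001, -1.0]]
ft_force: [-0.5, 0.2, 0.2]
finger_gap: 42.7
[532.98558639 -18.75182208 201.71118984] [ 32.1  20.9 -40.6 106.2  15.8  58.6  -9.2]
```

View pics/b2.png

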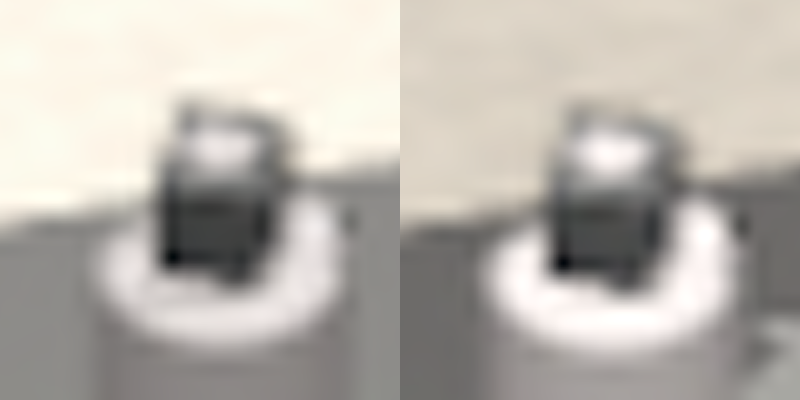

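The head looks unchanged, so that turn slipped. To get the head's angle by feel, I'll take light 20 N grips at several jaw angles and compare gaps.

```bash
G='from h import *;o=get_obs();print("GAP",round(float(o["finger_gap"]),2),o["eef_pos"].round(1),"jaw",np.degrees(np.arctan2(o["orientation"][1,1],o["orientation"][0,1])).round(1),o["ft_force"].round(1),o["ft_torque"].round(2))'
python3 -m creep '[[0.4,[0,0,-25],5],[0.4,[0,0,-25],5],[0.4,[-1,0,-25],5],[0.4,[0,0,-20],5],[0.4,[0,0,-6],0],[0.25,[0,0,0],0],[0.15,[0,0,0],0],[0,[0,0,0],0],[0,[0,0,0],0],[0,[0,0,0],0]]' 20 >/dev/null; python3 -c "$G"
python3 -m creep '[[0.2,[0,0,0],0],[0.3,[0,0,0],0],[0.3,[0,0,0],8],[0.3,[0,0,0],7],[0.2,[0,0,0],0],[0.1,[0,0,0],0],[0,[0,0,0],0],[0,[0,0,0],0],[0,[0,0,0],0],[0,[0,0,0],0]]' 20 >/dev/null; python3 -c "$G"
python3 -m creep '[[0.2,[0,0,0],0],[0.3,[0,0,0],0],[0.3,[0,0,0],8],[0.3,[0,0,0],7],[0.2,[0,0,0],0],[0.1,[0,0,0],0],[0,[0,0,0],0],[0,[0,0,0],0],[0,[0,0,0],0],[0,[0,0,0],0]]' 20 >/dev/null; python3 -c "$G"
```

```text
GAP 16.2 [531.4 -19.1 101.3] jaw 25.8 [-6.3 -0.8  0.1] [-0.34  1.31  0.13]
GAP 14.32 [532.1 -19.  101.2] jaw 40.7 [-2.9 -2.   6. ] [-0.54  0.66  0.23]
GAP 14.11 [532.2 -18.4 100.8] jaw 55.9 [ 3.2  4.4 -2.4] [ 0.89 -0.73 -0.2 ]
```

Torque changes sign between 40.7° and 55.9°, so the head stands near 49°. Grip aligned there at 80 N and feel the − way again.

```bash
G='from h import *;o=get_obs();print("GAP",round(float(o["finger_gap"]),2),o["eef_pos"].round(1),"jaw",np.degrees(np.arctan2(o["orientation"][1,1],o["orientation"][0,1])).round(1),o["ft_force"].round(1),o["ft_torque"].round(2))'
python3 -m creep '[[0.2,[0,0,0],0],[0.3,[0,0,0],-7],[0.3,[0,0,0],0],[0.15,[0,0,0],0],[0,[0,0,0],0],[0,[0,0,0],0],[0,[0,0,0],0],[0,[0,0,0],0],[0,[0,0,0],0],[0,[0,0,0],0]]' 80 >/dev/null; python3 -c "$G"
python3 -m creep '[[0,[0,0,0],-2],[0,[0,0,0],-2],[0,[0,0,0],-2],[0,[0,0,0],-2],[0,[0,0,0],0],[0,[0,0,0],0],[0,[0,0,0],0],[0,[0,0,0],0],[0,[0,0,0],0],[0,[0,0,0],0]]' 80 >/dev/null; python3 -c "$G"
python3 -m creep '[[0,[0,0,0],2],[0,[0,0,0],2],[0,[0,0,0],2],[0,[0,0,0],2],[0,[0,0,0],2],[0,[0,0,0],2],[0,[0,0,0],2],[0,[0,0,0],2],[0,[0,0,0],0],[0,[0,0,0],0]]' 80 >/dev/null; python3 -c "$G"
```

```text
GAP 11.6 [532.1 -18.6 101. ] jaw 49.0 [0.1 0.5 5.4] [ 0.16  0.29 -0.03]
GAP 11.41 [532.1 -19.  101.1] jaw 41.1 [-3.  -2.4  8.5] [-0.4   0.55  1.27]
GAP 11.39 [532.5 -18.4 101.1] jaw 57.0 [2.5 3.  5.6] [ 0.67 -0.29 -0.27]
```

The − way hits a stop (1.3 N m) and + runs at drag level. With about 150° total travel, the bolt is at its slack stop after all, and this aligned grip puts the axis at (532.1, −18.6). So the jam was more likely an angle misfit. I'll reseat the bolt at slack, release, and measure the parked collar's flat.

```bash
python3 -m creep '[[0,[0,0,0],-3],[0,[0,0,0],-3],[0,[0,0,0],-3],[0,[0,0,0],-3],[0,[0,0,0],-1],[0,[0,0,0],0],[0.15,[0,0,0],5],[0.3,[0,0,0],0],[0.5,[0,0,0],0],[0.5,[0,0,40],0]]' 80
python3 -m creep '[[1,[0,0,50],0],[1,[0,0,10],0],[1,[0,-40,0],0],[1,[0,-40,0],0],[1,[0,-40,0],0],[1,[0,-40,0],0],[1,[0,-40,0],0],[1,[0,0,0],0],[1,[0,0,0],0],[1,[0,0,0],0]]' 50 
sed -i 's/"L":((378,306),14,"st")/"L":((432,184),14,"st")/' look.py; python3 look.py L
python3 - <<'E'
from h import *
r=[]
for n,c,z in(("top",(432.,184),14),("scene",(432.,184),14),("top",(532.,-18.7),98),("scene",(532.,-18.7),98)):
    v=avg(n,8); t=topdown(*v,np.array(c),z,22 if z==14 else 20,9 if z==14 else 9.9); lo,hi=np.percentile(t,[1,99]); r.append((np.clip((t-lo)/(hi-lo),0,1)**.8*255).astype(np.uint8))
r=[cv2.resize(x,(300,300)) for x in r]
cv2.imwrite("pics/c1.png",np.vstack([np.hstack(r[:2]),np.hstack(r[2:])])[:,:,::-1])
E
```

```text
clock: 47.8
eef_pos: [530.5, -18.8, 139.3]
orientation: [[-0.753, 0.658, -0.004], [0.658, 0.753, 0.001], [0.004, -0.002, -1.0]]
ft_force: [-0.3, 0.1, 1.6]
finger_gap: 42.4
clock: 49.05
eef_pos: [532.1, -217.6, 200.6]
orientation: [[-0.754, 0.657, -0.0], [0.657, 0.754, 0.0], [0.0, -0.0, -1.0]]
ft_force: [-0.4, -0.6, 0.2]
finger_gap: 85.7
L top [435.5 182.8] [57.  58.4] 2.3 -19 [28.6, 33.9]
L scene [430.1 184. ] [72.8 85.7] 65.4 34 [22.6, 35.1]
wood blob [233. 207.] [575. 250.  16.] 388
wood blob [180. 218.] [545. 389.  16.] 394
wood blob [532. 262.] [ 436. -524.   16.] 231
wood blob [155. 291.] [353. 449.  16.] 222
49.35 [ 532.  -218.5  200.7] [ 0.3  0.4 -0.8] [ 55.7  27.7 -47.7 100.3  22.9  62.2  49.2] jaw 48.9
```

View pics/c1.png

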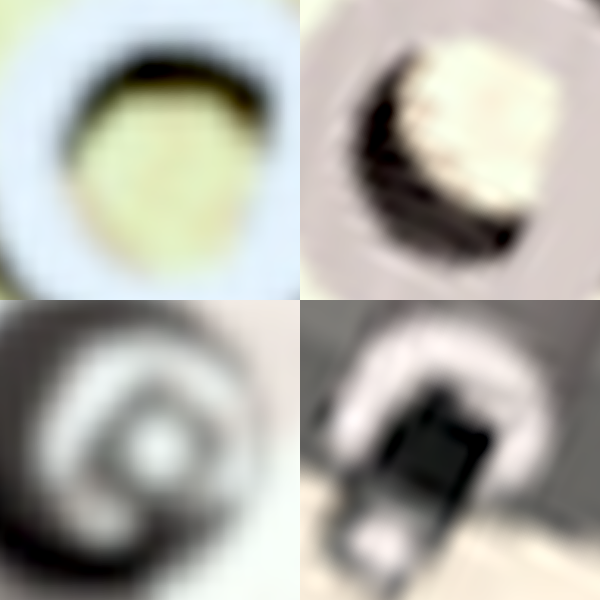

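The parked collar's flat is near −17°, as intended. The spindle's own yaw is uncertain (−13° to −35°), so I'll regrasp the collar, centred both ways, and search the angle under light pressure.

```bash
python3 -m creep '[[1,[-12,50,0],9],[1,[-12,50,0],9],[1,[-12,50,0],9],[1,[-12,50,0],9],[1,[-12,50,0],9],[1,[-12,50,0],9],[1,[-12,50,0],10],[1,[-14.5,52,0],10],[1,[0,0,-40],0],[1,[0,0,-40],0]]' 30
python3 -c "
from h import *
o=get_obs();print(o['eef_pos'].round(1))"
```

```text
clock: 52.2
eef_pos: [433.6, 183.8, 119.9]
orientation: [[-0.839, -0.544, 0.001], [-0.544, 0.839, 0.0], [-0.001, -0.001, -1.0]]
ft_force: [0.7, -1.0, -0.7]
finger_gap: 85.4
[433.6 183.8 119.9]
```

```bash
python3 -m creep '[[1,[0,0,-50],0],[1,[0,0,-45],0],[1,[0,0,-22],0],[0.8,[0,0,0],0],[0.7,[0,0,0],0],[0.6,[0,0,0],0],[0.6,[0,0,0],0],[0.6,[0,0,0],0],[0.6,[0,0,0],0],[0.6,[0,0,0],0]]' 30
python3 -m creep '[[0.9,[0,0,0],0],[1,[0,0,0],0],[1,[0,0,0],-10],[1,[0,0,0],-10],[1,[0,0,0],-10],[1,[0,0,0],-10],[1,[0,0,0],-10],[1,[0,0,0],-10],[1,[0,0,0],-10],[1,[0,0,0],-10]]' 30
python3 -m creep '[[1,[0,0,0],-10],[1,[0,0,0],0],[0.8,[0,0,0],0],[0.7,[0,0,0],0],[0.6,[0,0,0],0],[0.5,[0,0,0],0],[0.5,[0,0,0],0],[0.5,[0,0,0],0],[0.5,[0,0,0],0],[0.5,[0,0,0],0]]' 60
```

```text
clock: 53.45
eef_pos: [434.1, 183.6, 5.1]
orientation: [[-0.84, -0.543, 0.002], [-0.543, 0.84, 0.0], [-0.002, -0.001, -1.0]]
ft_force: [-3.4, -0.1, 7.6]
finger_gap: 55.8
clock: 54.7
eef_pos: [433.6, 183.3, 4.0]
orientation: [[-0.676, 0.737, 0.0], [0.737, 0.676, 0.0], [-0.0, 0.0, -1.0]]
ft_force: [-0.4, -0.0, 0.7]
finger_gap: 85.5
clock: 55.95
eef_pos: [433.5, 183.2, 4.2]
orientation: [[-0.544, 0.839, 0.0], [0.839, 0.544, -0.0], [-0.0, -0.0, -1.0]]
ft_force: [-4.5, -2.7, 19.3]
finger_gap: 55.0
```

```bash
python3 -m creep '[[0.5,[0,0,40],0],[0.5,[0,0,50],0],[0.5,[0,0,41],0],[0.5,[20,-41,0],0],[0.5,[20,-41,0],0],[0.5,[20,-41,0],0],[0.5,[20,-41,0],0],[0.5,[18.6,-38,0],0],[0.5,[0,0,0],0],[0.5,[0,0,0],0]]' 60
python3 -m creep '[[0.5,[0,0,-10],0],[0.5,[0,0,-10],0],[0.5,[0,0,-8],0],[0.5,[0,0,-1],0],[0.5,[0,0,-1],0],[0.5,[0,0,-1],0],[0.5,[0,0,-1],0],[0.5,[0,0,-1],0],[0.5,[0,0,0],0],[0.5,[0,0,0],0]]' 60
python3 -c "
from h import *
o=get_obs();print(o['ft_force'].round(1),o['ft_torque'].round(2),o['joint_pos'].round(1))"
```

```text
clock: 57.2
eef_pos: [531.7, -18.3, 134.5]
orientation: [[-0.544, 0.839, -0.001], [0.839, 0.544, 0.0], [0.001, -0.0, -1.0]]
ft_force: [-0.1, 0.2, -2.1]
finger_gap: 54.7
clock: 58.45
eef_pos: [532.1, -18.8, 101.7]
orientation: [[-0.543, 0.84, -0.0], [0.84, 0.543, -0.0], [-0.0, -0.0, -1.0]]
ft_force: [-0.1, 0.3, -1.8]
finger_gap: 54.9
[-0.1  0.3 -1.8] [0.06 0.   0.05] [ 24.8  27.5 -32.3 111.   19.7  47.   14.7]
```

```bash
G='from h import *;o=get_obs();print(o["eef_pos"].round(1),"jaw",np.degrees(np.arctan2(o["orientation"][1,1],o["orientation"][0,1])).round(1),o["ft_force"].round(1),o["ft_torque"].round(2))'
python3 -m creep '[[0.5,[0,0,-1],0],[0.5,[0,0,-1],0],[0.5,[0,0,-1],0],[0.5,[0,0,-1],0],[0.5,[0,0,0],0],[0.5,[0,0,0],0],[0.5,[0,0,0],0],[0.5,[0,0,0],0],[0.5,[0,0,0],0],[0.5,[0,0,0],0]]' 60 >/dev/null; python3 -c "$G"
python3 -m creep '[[0.5,[0,0,-1],0],[0.5,[0,0,-1],0],[0.5,[0,0,-1],0],[0.5,[0,0,0],0],[0.5,[0,0,0],0],[0.5,[0,0,0],0],[0.5,[0,0,0],0],[0.5,[0,0,0],0],[0.5,[0,0,0],0],[0.5,[0,0,0],0]]' 60 >/dev/null; python3 -c "$G"
```

```text
[532.7 -18.7  98.4] jaw 32.9 [-1.7 -0.1 11. ] [-0.04  0.51 -0.03]
[532.9 -18.6  96.1] jaw 32.9 [-6.5 -0.1 27. ] [0.09 1.7  0.03]
```

Contact came with the underside at about 94.5 mm, the chamfer's foot, so the flats are not matched yet. Ease off and sweep the angle.

```bash
G='from h import *;o=get_obs();print(o["eef_pos"].round(1),"jaw",np.degrees(np.arctan2(o["orientation"][1,1],o["orientation"][0,1])).round(1),o["ft_force"].round(1),o["ft_torque"].round(2))'
python3 -m creep '[[0.5,[0,0,1],0],[0.5,[0,0,0],-2],[0.5,[0,0,0],-2],[0.5,[0,0,0],-2],[0.5,[0,0,0],0],[0.5,[0,0,0],0],[0.5,[0,0,0],0],[0.5,[0,0,0],0],[0.5,[0,0,0],0],[0.5,[0,0,0],0]]' 60 >/dev/null; python3 -c "$G"
python3 -m creep '[[0.5,[0,0,0],-2],[0.5,[0,0,0],-2],[0.5,[0,0,0],-2],[0.5,[0,0,0],0],[0.5,[0,0,0],0],[0.5,[0,0,0],0],[0.5,[0,0,0],0],[0.5,[0,0,0],0],[0.5,[0,0,0],0],[0.5,[0,0,0],0]]' 60 >/dev/null; python3 -c "$G"
python3 -m creep '[[0.5,[0,0,0],-2],[0.5,[0,0,0],-2],[0.5,[0,0,0],-2],[0.5,[0,0,0],0],[0.5,[0,0,0],0],[0.5,[0,0,0],0],[0.5,[0,0,0],0],[0.5,[0,0,0],0],[0.5,[0,0,0],0],[0.5,[0,0,0],0]]' 60 >/dev/null; python3 -c "$G"
```

```text
[532.5 -18.4  96.1] jaw 26.9 [-0.6  1.5  5.8] [0.41 0.27 0.15]
[532.2 -18.5  95.8] jaw 20.9 [-1.1  1.5  5.8] [0.58 0.35 0.11]
[531.9 -18.7  95.6] jaw 14.9 [-2.9  4.  -1.3] [0.89 0.67 0.03]
```

Vertical load vanished at jaw 14.9° (flat about −35°). Descend here.

```bash
G='from h import *;o=get_obs();print(o["eef_pos"].round(1),"jaw",np.degrees(np.arctan2(o["orientation"][1,1],o["orientation"][0,1])).round(1),o["ft_force"].round(1),o["ft_torque"].round(2))'
python3 -m creep '[[0.5,[0,0,-1],0],[0.5,[0,0,-1],0],[0.5,[0,0,-1],0],[0.5,[0,0,-1],0],[0.5,[0,0,0],0],[0.5,[0,0,0],0],[0.5,[0,0,0],0],[0.5,[0,0,0],0],[0.5,[0,0,0],0],[0.5,[0,0,0],0]]' 60 >/dev/null; python3 -c "$G"
python3 -m creep '[[0.5,[0,0,0],-3],[0.5,[0,0,-1],-3],[0.5,[0,0,-1],0],[0.5,[0,0,-1],0],[0.5,[0,0,0],0],[0.5,[0,0,0],0],[0.5,[0,0,0],0],[0.5,[0,0,0],0],[0.5,[0,0,0],0],[0.5,[0,0,0],0]]' 60 >/dev/null; python3 -c "$G"
```

```text
[532.3 -18.9  93. ] jaw 14.9 [-14.5   2.9  28.7] [ 0.64  3.2  -0.06]
[532.  -18.5  89.7] jaw 8.9 [-13.1   3.5  24.2] [ 1.    3.1  -0.08]
```

```bash
G='from h import *;o=get_obs();print(o["eef_pos"].round(1),"jaw",np.degrees(np.arctan2(o["orientation"][1,1],o["orientation"][0,1])).round(1),o["ft_force"].round(1),o["ft_torque"].round(2))'
cat > prof.py <<'E'
from h import *
im,K,T=avg("scene",6); g=im.mean(2)
o=get_obs(); c=o["eef_pos"]
for az in(64,90,110):
    r=np.radians(az); print(az,[(z,int(cv2.getRectSubPix(g,(1,1),tuple(float(x) for x in w2px([c[0]+29*np.cos(r),c[1]+29*np.sin(r),z],K,T)))[0,0])) for z in range(76,116,2)])
E
python3 prof.py
python3 -m creep '[[0.5,[-0.5,0,0],0],[0.5,[-0.5,0,0],0],[0.5,[-0.5,0,0],0],[0.5,[0,0,0],0],[0.5,[0,0,0],0],[0.5,[0,0,0],0],[0.5,[0,0,0],0],[0.5,[0,0,0],0],[0.5,[0,0,0],0],[0.5,[0,0,0],0]]' 60 >/dev/null; python3 -c "$G"
```

```text
64 [(76, 52), (78, 52), (80, 52), (82, 53), (84, 53), (86, 59), (88, 67), (90, 71), (92, 74), (94, 74), (96, 75), (98, 75), (100, 82), (102, 92), (104, 112), (106, 122), (108, 122), (110, 122), (112, 122), (114, 123)]
90 [(76, 50), (78, 50), (80, 50), (82, 50), (84, 51), (86, 57), (88, 67), (90, 71), (92, 73), (94, 73), (96, 73), (98, 73), (100, 80), (102, 89), (104, 108), (106, 119), (108, 119), (110, 120), (112, 120), (114, 120)]
110 [(76, 40), (78, 41), (80, 42), (82, 42), (84, 44), (86, 50), (88, 62), (90, 68), (92, 70), (94, 70), (96, 70), (98, 69), (100, 77), (102, 90), (104, 104), (106, 115), (108, 118), (110, 119), (112, 119), (114, 119)]
[531.8 -18.5  89.8] jaw 8.9 [-2.5  4.4 14.2] [ 0.99  0.73 -0.09]
```

Camera profile puts the underside at about 88 mm, so it is keyed and going down. Follow the forces and continue.

```bash
G='from h import *;o=get_obs();print(o["eef_pos"].round(1),"jaw",np.degrees(np.arctan2(o["orientation"][1,1],o["orientation"][0,1])).round(1),o["ft_force"].round(1),o["ft_torque"].round(2))'
python3 -m creep '[[0.5,[-0.3,0.5,0],0],[0.5,[0,0.5,0],0],[0.5,[0,0,0],0],[0.5,[0,0,-1],0],[0.5,[0,0,-1],0],[0.5,[0,0,-1],0],[0.5,[0,0,0],0],[0.5,[0,0,0],0],[0.5,[0,0,0],0],[0.5,[0,0,0],0]]' 60 >/dev/null; python3 -c "$G"
python3 -m creep '[[0.5,[0,0,0],-3],[0.5,[0,0,0],-3],[0.5,[0,0,0],-3],[0.5,[0,0,0],0],[0.5,[0,0,0],0],[0.5,[0,0,0],0],[0.5,[0,0,0],0],[0.5,[0,0,0],0],[0.5,[0,0,0],0],[0.5,[0,0,0],0]]' 60 >/dev/null; python3 -c "$G"; python3 prof.py|head -1
```

```text
[531.8 -18.2  87.4] jaw 8.9 [-5.3  0.2 25.2] [ 0.09  1.29 -0.14]
[530.7 -18.2  85.9] jaw -0.1 [ 4.3 -3.4  0.5] [-0.9  -0.85 -0.03]
64 [(76, 52), (78, 53), (80, 56), (82, 61), (84, 69), (86, 70), (88, 70), (90, 70), (92, 69), (94, 67), (96, 87), (98, 120), (100, 123), (102, 123), (104, 123), (106, 123), (108, 123), (110, 107), (112, 101), (114, 119)]
```

Turning to jaw 0° (flat about −50°) freed it completely, and the underside is now near 82. Continue down.

```bash
G='from h import *;o=get_obs();print(o["eef_pos"].round(1),"jaw",np.degrees(np.arctan2(o["orientation"][1,1],o["orientation"][0,1])).round(1),o["ft_force"].round(1),o["ft_torque"].round(2))'
python3 -m creep '[[0.5,[0.3,-0.3,-2],0],[0.5,[0,0,-2],0],[0.5,[0,0,-2],0],[0.5,[0,0,-2],0],[0.5,[0,0,0],0],[0.5,[0,0,0],0],[0.5,[0,0,0],0],[0.5,[0,0,0],0],[0.5,[0,0,0],0],[0.5,[0,0,0],0]]' 60 >/dev/null; python3 -c "$G"; python3 prof.py|head -1
python3 -m creep '[[0.5,[0,0,0],-3],[0.5,[0,0,0],-3],[0.5,[0,0,0],-3],[0.5,[0,0,0],0],[0.5,[0,0,0],0],[0.5,[0,0,0],0],[0.5,[0,0,0],0],[0.5,[0,0,0],0],[0.5,[0,0,0],0],[0.5,[0,0,0],0]]' 60 >/dev/null; python3 -c "$G"
```

```text
[530.7 -18.2  77.5] jaw -0.1 [ 5.3 -4.7 -2.3] [-0.92 -1.05 -0.04]
64 [(76, 66), (78, 71), (80, 70), (82, 70), (84, 71), (86, 83), (88, 98), (90, 113), (92, 123), (94, 123), (96, 123), (98, 123), (100, 108), (102, 92), (104, 76), (106, 69), (108, 69), (110, 85), (112, 101), (114, 119)]
[530.6 -18.   77.7] jaw -9.1 [-0.4  0.5 -1.8] [ 0.   -0.01 -0.05]
```

Sliding free. I'll find the angular play limits to learn the spindle's true angle for the other parts.

```bash
G='from h import *;o=get_obs();print(o["eef_pos"].round(1),"jaw",np.degrees(np.arctan2(o["orientation"][1,1],o["orientation"][0,1])).round(1),o["ft_force"].round(1),o["ft_torque"].round(2))'
python3 -m creep '[[0.5,[0,0,0],-2],[0.5,[0,0,0],-2],[0.5,[0,0,0],0],[0.5,[0,0,0],0],[0.5,[0,0,0],0],[0.5,[0,0,0],0],[0.5,[0,0,0],0],[0.5,[0,0,0],0],[0.5,[0,0,0],0],[0.5,[0,0,0],0]]' 60 >/dev/null; python3 -c "$G"
python3 -m creep '[[0.5,[0,0,0],-2],[0.5,[0,0,0],-2],[0.5,[0,0,0],0],[0.5,[0,0,0],0],[0.5,[0,0,0],0],[0.5,[0,0,0],0],[0.5,[0,0,0],0],[0.5,[0,0,0],0],[0.5,[0,0,0],0],[0.5,[0,0,0],0]]' 60 >/dev/null; python3 -c "$G"
```

```text
[530.6 -18.   77.7] jaw -13.1 [ 0.3 -0.1 -2. ] [ 0.    0.   -0.02]
[530.6 -18.   77.7] jaw -17.1 [-0.8 -0.4 -1.9] [-0.06 -0.01  0.01]
```

```bash
G='from h import *;o=get_obs();print(o["eef_pos"].round(1),"jaw",np.degrees(np.arctan2(o["orientation"][1,1],o["orientation"][0,1])).round(1),o["ft_force"].round(1),o["ft_torque"].round(2))'
python3 -m creep '[[0.5,[0,0,0],-2],[0.5,[0,0,0],-2],[0.5,[0,0,0],0],[0.5,[0,0,0],0],[0.5,[0,0,0],0],[0.5,[0,0,0],0],[0.5,[0,0,0],0],[0.5,[0,0,0],0],[0.5,[0,0,0],0],[0.5,[0,0,0],0]]' 60 >/dev/null; python3 -c "$G"
python3 -m creep '[[0.5,[0,0,0],-2],[0.5,[0,0,0],-2],[0.5,[0,0,0],0],[0.5,[0,0,0],0],[0.5,[0,0,0],0],[0.5,[0,0,0],0],[0.5,[0,0,0],0],[0.5,[0,0,0],0],[0.5,[0,0,0],0],[0.5,[0,0,0],0]]' 60 >/dev/null; python3 -c "$G"
```

```text
[530.6 -18.   77.7] jaw -21.1 [ 0.   0.7 -1.3] [-0.01 -0.05 -0.02]
[530.6 -18.   77.7] jaw -25.1 [-0.1 -0.3 -1.2] [-0.   -0.03 -0.01]
```

```bash
python3 -c "
from h import *
o=get_obs();print(o['finger_gap'],o['clock'])
im,K,T=avg('scene',4); p=w2px([531,-19,75],K,T); S=14
M=np.float32([[S,0,-(p[0]-28)*S],[0,S,-(p[1]-21)*S]]); q=cv2.warpAffine(im,M,(784,588),flags=2); q=(q/q.max()).clip(0,1)**.6*255
cv2.imwrite('pics/d1.png',q.astype(np.uint8)[:,:,::-1])"
```

```text
54.81444558530071 79.35
```

View pics/d1.png

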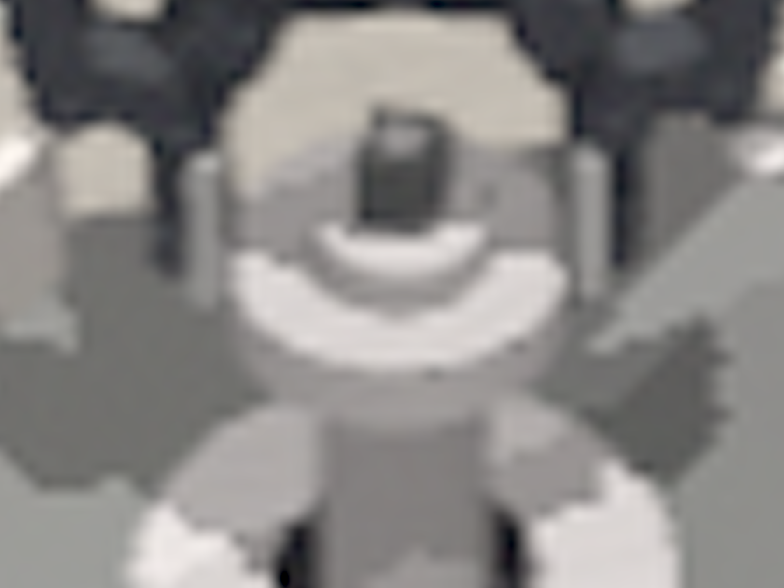

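The collar is level and held on the D. Off-centre play widens the free range, so keep sweeping to find the other limit.

```bash
G='from h import *;o=get_obs();print(o["eef_pos"].round(1),"jaw",np.degrees(np.arctan2(o["orientation"][1,1],o["orientation"][0,1])).round(1),o["ft_force"].round(1),o["ft_torque"].round(2))'
python3 -m creep '[[0.5,[0,0,0],-2],[0.5,[0,0,0],-2],[0.5,[0,0,0],-2],[0.5,[0,0,0],-2],[0.5,[0,0,0],-2],[0.5,[0,0,0],-2],[0.5,[0,0,0],0],[0.5,[0,0,0],0],[0.5,[0,0,0],0],[0.5,[0,0,0],0]]' 60 >/dev/null; python3 -c "$G"
```

```text
[530.6 -18.1  77.7] jaw -37.1 [ 0.7 -0.2 -2.1] [-0.03  0.01  0.02]
```

```bash
G='from h import *;o=get_obs();print(o["eef_pos"].round(1),"jaw",np.degrees(np.arctan2(o["orientation"][1,1],o["orientation"][0,1])).round(1),o["ft_force"].round(1),o["ft_torque"].round(2),o["joint_pos"].round(0))'
python3 -m creep '[[0.5,[0,0,0],-3],[0.5,[0,0,0],-3],[0.5,[0,0,0],-3],[0.5,[0,0,0],-3],[0.5,[0,0,0],0],[0.5,[0,0,0],0],[0.5,[0,0,0],0],[0.5,[0,0,0],0],[0.5,[0,0,0],0],[0.5,[0,0,0],0]]' 60 >/dev/null; python3 -c "$G"
```

```text
[530.3 -18.5  77.6] jaw -49.1 [-2.5 -5.3 -0.1] [-1.04  0.52  0.08] [  9.  27. -12. 112.   8.  42. -58.]
```

Contact appears at jaw 0° and again at −49°, so the midpoint puts the spindle's flat near −72°. That also fits the dark leaf band seen at about 20°. Centre the collar there, lower it as far as the gripper body allows, and let it slide.

```bash
G='from h import *;o=get_obs();print(o["eef_pos"].round(1),"jaw",np.degrees(np.arctan2(o["orientation"][1,1],o["orientation"][0,1])).round(1),o["ft_force"].round(1),o["ft_torque"].round(2),o["finger_gap"])'
python3 -m creep '[[0.5,[0.5,0,0],9],[0.5,[0,0,0],9],[0.5,[0,0,0],9],[0.5,[0,0,-5],0],[0.5,[0,0,-5],0],[0.5,[0,0,-5],0],[0.5,[0,0,-5],0],[0.5,[0,0,-5],0],[0.5,[0,0,-4],0],[0.5,[0,0,0],0]]' 60 >/dev/null; python3 -c "$G"
python3 -m creep '[[0.6,[0,0,0],0],[0.7,[0,0,0],0],[0.8,[0,0,0],0],[0.9,[0,0,0],0],[1,[0,0,0],0],[1,[0,0,40],0],[1,[0,0,50],0],[1,[0,0,40],0],[1,[0,0,0],0],[1,[0,0,0],0]]' 60 >/dev/null; python3 -c "$G"
cat > prof.py <<'E'
from h import *
import sys
R=float(sys.argv[1]); im,K,T=avg("scene",6); g=im.mean(2); c=(532,-18.6)
for az in(50,64,80):
    r=np.radians(az); print(az,[(z,int(cv2.getRectSubPix(g,(1,1),tuple(float(x) for x in w2px([c[0]+R*np.cos(r),c[1]+R*np.sin(r),z],K,T)))[0,0])) for z in range(-3,101,3)])
E
python3 prof.py 29; python3 look.py ABCD
```

```text
[530.9 -18.   48.4] jaw -22.1 [ 0.4 -0.4 -1.2] [-0.01 -0.01  0.02] 54.513253226136094
[530.8 -18.1 178.3] jaw -22.1 [-0.6  0.8 -1.1] [-0.04  0.01  0.05] 85.96673624046728
50 [(-3, 123), (0, 123), (3, 90), (6, 71), (9, 67), (12, 67), (15, 74), (18, 104), (21, 121), (24, 122), (27, 122), (30, 119), (33, 89), (36, 68), (39, 61), (42, 62), (45, 62), (48, 62), (51, 62), (54, 62), (57, 62), (60, 62), (63, 62), (66, 61), (69, 62), (72, 62), (75, 62), (78, 62), (81, 62), (84, 62), (87, 62), (90, 62), (93, 62), (96, 62), (99, 63)]
64 [(-3, 121), (0, 111), (3, 90), (6, 68), (9, 67), (12, 68), (15, 93), (18, 114), (21, 120), (24, 120), (27, 119), (30, 97), (33, 76), (36, 67), (39, 67), (42, 67), (45, 67), (48, 67), (51, 67), (54, 67), (57, 67), (60, 67), (63, 67), (66, 67), (69, 67), (72, 67), (75, 68), (78, 68), (81, 68), (84, 68), (87, 68), (90, 68), (93, 68), (96, 68), (99, 68)]
80 [(-3, 121), (0, 120), (3, 85), (6, 72), (9, 69), (12, 73), (15, 88), (18, 111), (21, 120), (24, 121), (27, 118), (30, 104), (33, 76), (36, 68), (39, 67), (42, 67), (45, 67), (48, 67), (51, 67), (54, 67), (57, 67),
[... 260 characters left out ...]
3 250. ] [63.5 64.1] -150.8 -143 [27.0, 32.3]
B scene [574.2 252.4] [63.3 64.2] -142.3 -143 [27.4, 32.9]
C top [ 552.9 -255.7] [63.2 63.6] -165.7 -168 [27.4, 32.7]
C scene [ 551.6 -254.2] [61.8 62.5] -172.0 -170 [28.6, 33.9]
D top [ 418.9 -302.3] [62.6 63.2] 27.4 34 [27.8, 32.9]
D scene [ 416.  -305.9] [60.6 78.3] -106.4 -57 [17.0, 27.2]
wood blob [233. 207.] [575. 250.  16.] 387
wood blob [427. 217.] [ 552. -256.   16.] 387
wood blob [180. 218.] [545. 389.  16.] 388
wood blob [445. 268.] [ 419. -302.   16.] 399
wood blob [155. 291.] [353. 449.  16.] 218
wood blob [299. 318.] [286.  73.  16.] 505
85.15 [531.1 -18.  178.7] [-0.8 -0.9  0.5] [ 16.1  19.1 -21.  108.2   8.3  54.2 -30.8] jaw -22.1
```

The collar is home (side from 3 to 17 mm) and all four wheels are unmoved. Now wheel C.

```bash
python3 -m creep '[[1,[4.2,-47.4,0],10],[1,[4.2,-47.4,0],10],[1,[4.2,-47.4,0],10],[1,[4.2,-47.4,0],10],[1,[4.2,-47.4,0],10],[1,[0,0,-40],0],[1,[0,0,-45],0],[1,[0,0,-45],0],[1,[0,0,-30],0],[1,[0,0,-10],0]]' 30
python3 -m creep '[[1,[0,0,-7],0],[0.8,[0,0,0],0],[0.7,[0,0,0],0],[0.7,[0,0,0],0],[0.7,[0,0,0],0],[0.85,[0,0,0],0],[1,[0,0,0],0],[1,[0,0,0],-10],[1,[0,0,0],-10],[1,[0,0,0],-10]]' 30
python3 -m creep '[[1,[0,0,0],-10],[1,[0,0,0],-10],[1,[0,0,0],-10],[1,[0,0,0],-10],[1,[0,0,0],-10],[1,[0,0,0],-10],[0.8,[0,0,0],0],[0.6,[0,0,0],0],[0.6,[0,0,0],0],[0.6,[0,0,0],0]]' 60
```

```text
clock: 86.4
eef_pos: [551.3, -254.7, 7.1]
orientation: [[-0.468, 0.884, -0.002], [0.884, 0.468, 0.001], [0.002, -0.001, -1.0]]
ft_force: [-0.5, -0.1, 0.8]
finger_gap: 85.4
clock: 87.65
eef_pos: [552.1, -255.1, 1.8]
orientation: [[0.043, 0.999, 0.0], [0.999, -0.043, -0.0], [-0.0, 0.0, -1.0]]
ft_force: [0.3, -0.6, -0.0]
finger_gap: 85.3
clock: 88.9
eef_pos: [552.3, -254.9, 2.4]
orientation: [[0.882, 0.472, 0.0], [0.472, -0.882, 0.0], [0.0, -0.0, -1.0]]
ft_force: [-3.7, 3.4, 12.7]
finger_gap: 63.5
```

```bash
G='from h import *;o=get_obs();print(o["eef_pos"].round(1),"jaw",np.degrees(np.arctan2(o["orientation"][1,1],o["orientation"][0,1])).round(1),o["ft_force"].round(1),o["ft_torque"].round(2),o["finger_gap"])'
python3 -m creep '[[0.6,[0,0,40],0],[0.6,[0,0,50],9.6],[0.6,[0,0,48],9.6],[0.6,[-4.2,47.4,0],9.6],[0.6,[-4.2,47.4,0],9.6],[0.6,[-4.2,47.4,0],9.6],[0.6,[-4.2,47.4,0],9.6],[0.6,[-4.2,47.2,0],9.6],[0.6,[0,0,0],9.6],[0.6,[0,0,0],9.6]]' 60
python3 -m creep '[[0.6,[0,0,0],9.6],[0.6,[0,0,-15],0],[0.6,[0,0,-15],0],[0.6,[0,0,-5],0],[0.6,[0,0,-3],0],[0.6,[0,0,-2],0],[0.6,[0,0,-2],0],[0.6,[0,0,-2],0],[0.6,[0,0,-2],0],[0.6,[0,0,0],0]]' 60 >/dev/null
python3 -c "$G"
```

```text
clock: 90.15
eef_pos: [531.1, -17.8, 139.9]
orientation: [[-0.422, 0.907, 0.0], [0.907, 0.422, -0.001], [-0.001, 0.0, -1.0]]
ft_force: [0.3, -0.0, -1.0]
finger_gap: 63.1
[531.  -18.2  93.6] jaw 33.9 [-0.2  0.6 -1.3] [ 0.04  0.03 -0.05] 63.36900515153411
```

It slid straight on with no force. Lower and release.

```bash
G='from h import *;o=get_obs();print(o["eef_pos"].round(1),"jaw",np.degrees(np.arctan2(o["orientation"][1,1],o["orientation"][0,1])).round(1),o["ft_force"].round(1),o["ft_torque"].round(2),o["finger_gap"])'
python3 -m creep '[[0.6,[0,0,-5],0],[0.6,[0,0,-7],0],[0.6,[0,0,-8],0],[0.6,[0,0,-8],0],[0.6,[0,0,-8],0],[0.6,[0,0,-7],0],[0.6,[0,0,-2],0],[0.7,[0,0,0],0],[0.8,[0,0,0],0],[0.9,[0,0,0],0]]' 60 >/dev/null; python3 -c "$G"
python3 -m creep '[[1,[0,0,0],0],[1,[0,0,20],0],[1,[0,0,50],0],[1,[0,0,60],0],[1,[0,0,0],0],[1,[0,0,0],0],[1,[0,0,0],0],[1,[0,0,0],0],[1,[0,0,0],0],[1,[0,0,0],0]]' 60 >/dev/null; python3 -c "$G"
python3 prof.py 33|head -2|cut -c1-260; python3 look.py ABD
```

```text
[531.3 -18.2  49. ] jaw 33.9 [-1.3 -0.1  0.2] [-0.02 -0.01 -0.01] 76.78277523152003
[531.  -18.2 178.5] jaw 33.9 [-0.3 -0.4 -0.1] [ 0.01 -0.01  0.02] 85.68767537290607
50 [(-3, 120), (0, 121), (3, 122), (6, 113), (9, 81), (12, 58), (15, 48), (18, 36), (21, 21), (24, 21), (27, 22), (30, 23), (33, 37), (36, 65), (39, 94), (42, 93), (45, 95), (48, 97), (51, 95), (54, 85), (57, 63), (60, 60), (63, 60), (66, 60), (69, 60), (72, 6
64 [(-3, 122), (0, 121), (3, 118), (6, 106), (9, 75), (12, 57), (15, 46), (18, 34), (21, 23), (24, 22), (27, 22), (30, 26), (33, 40), (36, 72), (39, 92), (42, 98), (45, 97), (48, 96), (51, 90), (54, 68), (57, 67), (60, 67), (63, 67), (66, 67), (69, 67), (72, 6
A top [544.8 388.4] [63.4 64. ] 35.7 29 [27.1, 32.3]
A scene [543.9 390.9] [64.  64.6] 24.4 31 [27.1, 32.7]
B top [575.4 250. ] [63.5 64.2] -150.4 -143 [27.0, 32.4]
B scene [574.2 252.4] [63.3 64.1] -142.2 -144 [27.5, 32.9]
D top [ 418.9 -302.3] [62.6 63.1] 26.4 34 [27.8, 32.9]
D scene [ 432.7 -296.9] [45.3 68.4] 142.5 143 [2.6, 3.9]
wood blob [233. 207.] [575. 250.  16.] 386
wood blob [180. 218.] [545. 389.  16.] 389
wood blob [445. 268.] [ 419. -302.   16.] 401
wood blob [155. 291.] [354. 449.  16.] 220
wood blob [300. 318.] [287.  70.  16.] 531
94.5 [531.1 -18.2 178.7] [-0.   0.3 -1.2] [ 18.4  19.4 -23.7 108.2   9.5  54.4  24.2] jaw 33.9
```

Wheel C is home (rim from 17 to 33 mm). Wheel D next.

```bash
python3 -m creep '[[1,[-18.8,-47.2,0],-10],[1,[-18.8,-47.2,0],-10],[1,[-18.8,-47.2,0],-10],[1,[-18.8,-47.2,0],-10],[1,[-18.8,-47.2,0],-10],[1,[-18.8,-47.3,0],-10],[1,[0,0,-40],-10],[1,[0,0,-45],-10],[1,[0,0,-40],-10],[1,[0,0,-30],0]]' 30
python3 -m creep '[[1,[0,0,-22],0],[0.8,[0,0,0],0],[0.7,[0,0,0],0],[0.7,[0,0,0],0],[0.7,[0,0,0],0],[0.85,[0,0,0],0],[1,[0,0,0],0],[1,[0,0,0],10],[1,[0,0,0],10],[1,[0,0,0],10]]' 30
python3 -m creep '[[1,[0,0,0],10],[1,[0,0,0],10],[1,[0,0,0],10],[1,[0,0,0],10],[1,[0,0,0],10],[1,[0,0,0],10],[0.8,[0,0,0],0],[0.6,[0,0,0],0],[0.6,[0,0,0],0],[0.6,[0,0,0],0]]' 60
```

```text
clock: 95.75
eef_pos: [418.0, -301.2, 22.1]
orientation: [[0.832, 0.555, -0.001], [0.555, -0.832, 0.0], [-0.001, -0.001, -1.0]]
ft_force: [1.0, -0.4, 0.2]
finger_gap: 85.3
clock: 97.0
eef_pos: [418.3, -301.5, 1.8]
orientation: [[0.435, 0.9, -0.0], [0.9, -0.435, -0.0], [-0.0, 0.0, -1.0]]
ft_force: [-0.5, 0.2, 1.0]
finger_gap: 85.2
clock: 98.25
eef_pos: [418.2, -301.7, 2.3]
orientation: [[-0.554, 0.833, -0.0], [0.833, 0.554, -0.001], [-0.0, -0.001, -1.0]]
ft_force: [-5.5, 2.0, 14.8]
finger_gap: 63.0
```

```bash
G='from h import *;o=get_obs();print(o["eef_pos"].round(1),"jaw",np.degrees(np.arctan2(o["orientation"][1,1],o["orientation"][0,1])).round(1),o["ft_force"].round(1),o["ft_torque"].round(2),o["finger_gap"])'
python3 -m creep '[[0.6,[0,0,40],0],[0.6,[0,0,50],-10.5],[0.6,[0,0,48],-10.5],[0.6,[18.8,47.2,0],-10.5],[0.6,[18.8,47.2,0],-10.5],[0.6,[18.8,47.2,0],-10.5],[0.6,[18.8,47.2,0],-10.5],[0.6,[18.8,47.2,0],-10.5],[0.6,[18.9,47.4,0],-10.5],[0.6,[0,0,0],-10.5]]' 60
python3 -m creep '[[0.6,[0,0,0],-10.5],[0.6,[0,0,-15],0],[0.6,[0,0,-15],0],[0.6,[0,0,-5],0],[0.6,[0,0,-3],0],[0.6,[0,0,-2],0],[0.6,[0,0,-2],0],[0.6,[0,0,-2],0],[0.6,[0,0,-2],0],[0.6,[0,0,0],0]]' 60 >/dev/null
python3 -c "$G"
```

```text
clock: 99.5
eef_pos: [527.7, -26.3, 139.7]
orientation: [[0.85, 0.527, 0.001], [0.527, -0.85, 0.002], [0.001, -0.001, -1.0]]
ft_force: [0.4, -0.4, -1.2]
finger_gap: 63.3
[528.7 -30.2  96.2] jaw -68.2 [-14.5   1.6  63.3] [1.42 3.4  0.21] 63.255511308012174
```

A row fell short, so it landed 12 mm off and pressed on the top. Lift away and check.

```bash
G='from h import *;o=get_obs();print(o["eef_pos"].round(1),"jaw",np.degrees(np.arctan2(o["orientation"][1,1],o["orientation"][0,1])).round(1),o["ft_force"].round(1),o["ft_torque"].round(2),o["finger_gap"])'
python3 -m creep '[[0.6,[0,0,15],0],[0.6,[0,0,20],0],[0.6,[0,0,15],0],[0.6,[0,0,0],0],[0.6,[0,0,0],0],[0.6,[0,0,0],0],[0.6,[0,0,0],0],[0.6,[0,0,0],0],[0.6,[0,0,0],0],[0.6,[0,0,0],0]]' 60 >/dev/null
python3 -c "$G"
python3 -c "
from h import *
im,K,T=avg('scene',3); p=w2px([531,-19,110],K,T); S=11
M=np.float32([[S,0,-(p[0]-36)*S],[0,S,-(p[1]-27)*S]]); q=cv2.warpAffine(im,M,(792,594),flags=2); q=(q/q.max()).clip(0,1)**.6*255
cv2.imwrite('pics/e1.png',q.astype(np.uint8)[:,:,::-1])"
```

```text
[526.9 -30.6 143.7] jaw -68.4 [-0.3 -1.  -1.1] [-0.03 -0.05 -0.02] 63.43185123536238
```

View pics/e1.png

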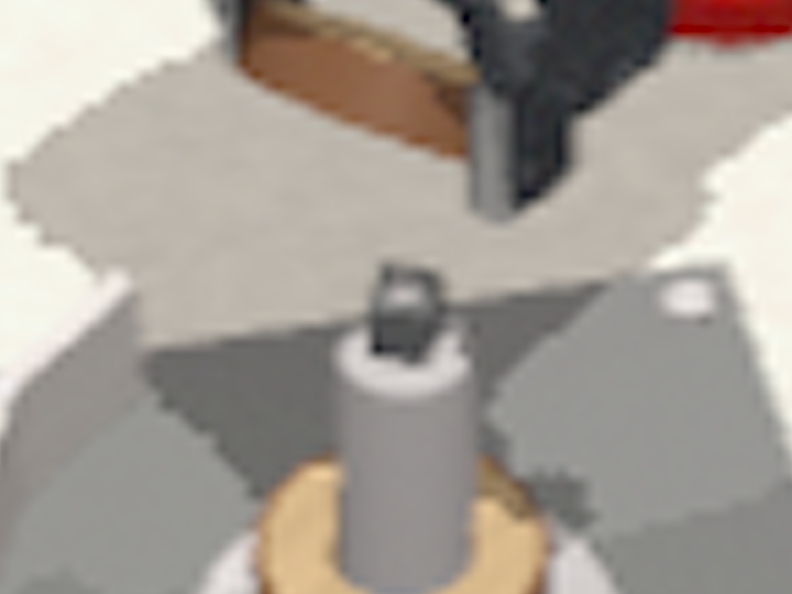

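The wheel tilted in the grip. Set it down on the clear spot where C was, then re-measure and regrasp.

```bash
python3 -m creep '[[0.6,[5,-45,0],0],[0.6,[5,-45,0],0],[0.6,[5,-45,0],0],[0.6,[5,-45,0],0],[0.6,[5,-44,0],0],[0.6,[0,0,0],0],[0.6,[0,0,-40],0],[0.6,[0,0,-40],0],[0.6,[0,0,-35],0],[0.6,[0,0,-14],0]]' 60
python3 -m creep '[[0.6,[0,0,-4],0],[0.6,[0,0,-3],0],[0.7,[0,0,0],0],[0.8,[0,0,0],0],[0.9,[0,0,0],0],[1,[0,0,0],0],[1,[0,0,30],0],[1,[0,0,50],0],[1,[0,45,50],0],[1,[0,45,0],0]]' 60
python3 -m creep '[[1,[0,40,0],0],[1,[0,40,0],0],[1,[0,0,0],0],[1,[0,0,0],0],[1,[0,0,0],0],[1,[0,0,0],0],[1,[0,0,0],0],[1,[0,0,0],0],[1,[0,0,0],0],[1,[0,0,0],0]]' 60
sed -i 's/"D":((419,-302)/"D":((552,-255)/' look.py; python3 look.py ABD
```

```text
clock: 103.4
eef_pos: [551.2, -253.5, 13.1]
orientation: [[0.93, 0.369, -0.002], [0.369, -0.93, 0.001], [-0.001, -0.002, -1.0]]
ft_force: [5.5, 10.8, 25.8]
finger_gap: 62.8
clock: 104.65
eef_pos: [553.5, -167.6, 137.7]
orientation: [[0.93, 0.367, 0.005], [0.367, -0.93, -0.002], [0.004, 0.004, -1.0]]
ft_force: [1.4, 1.0, 0.1]
finger_gap: 85.2
clock: 105.9
eef_pos: [551.9, -87.8, 134.2]
orientation: [[0.93, 0.368, -0.0], [0.368, -0.93, 0.0], [-0.0, -0.0, -1.0]]
ft_force: [0.5, 1.2, 0.2]
finger_gap: 85.5
A top [544.8 388.4] [63.3 64. ] 35.4 31 [27.1, 32.2]
A scene [543.9 390.9] [64.  64.6] 25.0 31 [27.0, 32.7]
B top [575.4 250. ] [63.5 64.2] -150.1 -143 [27.0, 32.4]
B scene [574.2 252.4] [63.3 64.1] -141.7 -143 [27.5, 33.0]
D top max() iterable argument is empty
D scene [ 562.7 -249. ] [62.4 64.2] -56.4 -64 [27.0, 34.0]
wood blob [233. 207.] [575. 250.  16.] 388
wood blob [429. 212.] [ 565. -261.   16.] 235
wood blob [180. 218.] [545. 389.  16.] 391
wood blob [333. 225.] [528. -12.  16.] 233
wood blob [155. 291.] [354. 449.  16.] 222
106.2 [551.9 -87.7 134.2] [ 0.   0.2 -1. ] [ 15.3  24.2 -11.7 106.7   6.2  49.8 -67.9] jaw -68.4
```

D now lies flat at about (563.3, −249.8) with its flat near −62°. Regrasp it, centred.

```bash
python3 -m creep '[[1,[2.8,-40.5,0],0],[1,[2.8,-40.5,0],0],[1,[2.8,-40.5,0],0],[1,[3,-40.6,0],0],[1,[0,0,-40],0],[1,[0,0,-45],0],[1,[0,0,-35],0],[1,[0,0,-12],0],[0.85,[0,0,0],0],[0.7,[0,0,0],0]]' 30
python3 -m creep '[[0.7,[0,0,0],0],[0.7,[0,0,0],0],[0.85,[0,0,0],0],[1,[0,0,0],0],[1,[0,0,0],10],[1,[0,0,0],10],[1,[0,0,0],10],[1,[0,0,0],10],[1,[0,0,0],10],[1,[0,0,0],10]]' 30
python3 -m creep '[[1,[0,0,0],10],[1,[0,0,0],10],[1,[0,0,0],10],[0.8,[0,0,0],0],[0.6,[0,0,0],0],[0.6,[0,0,0],0],[0.6,[0,0,0],0],[0.6,[0,0,40],0],[0.6,[0,0,50],0],[0.6,[0,0,48],0]]' 60
```

```text
clock: 107.45
eef_pos: [564.2, -250.2, 3.9]
orientation: [[0.93, 0.368, 0.002], [0.368, -0.93, -0.001], [0.001, 0.001, -1.0]]
ft_force: [0.5, -0.8, -0.4]
finger_gap: 63.8
clock: 108.7
eef_pos: [563.3, -249.9, 2.2]
orientation: [[0.14, 0.99, -0.0], [0.99, -0.14, -0.0], [-0.0, -0.0, -1.0]]
ft_force: [0.4, -0.2, -0.6]
finger_gap: 84.9
clock: 109.95
eef_pos: [563.2, -249.5, 141.7]
orientation: [[-0.364, 0.931, -0.0], [0.931, 0.364, 0.0], [0.0, -0.0, -1.0]]
ft_force: [0.0, -0.6, -1.4]
finger_gap: 63.2
```

```bash
G='from h import *;o=get_obs();print(o["eef_pos"].round(1),"jaw",np.degrees(np.arctan2(o["orientation"][1,1],o["orientation"][0,1])).round(1),o["ft_force"].round(1),o["ft_torque"].round(2),o["finger_gap"])'
python3 -m creep '[[0.6,[-5.3,38.6,0],-5],[0.6,[-5.3,38.6,0],-5],[0.6,[-5.4,38.6,0],0],[0.6,[-5.4,38.6,0],0],[0.6,[-5.3,38.5,0],0],[0.6,[-5.3,38.4,0],0],[0.6,[0,0,0],0],[0.6,[0,0,-12],0],[0.6,[0,0,-10],0],[0.6,[0,0,-5],0]]' 60; python3 -c "$G"
python3 -m creep '[[0.6,[0,0,-5],0],[0.6,[0,0,-5],0],[0.6,[0,0,-3],0],[0.6,[0,0,-2],0],[0.6,[0,0,-2],0],[0.6,[0,0,-2],0],[0.6,[0,0,-2],0],[0.6,[0,0,0],0],[0.6,[0,0,0],0],[0.6,[0,0,0],0]]' 60 >/dev/null
python3 -c "$G"
```

```text
clock: 111.2
eef_pos: [530.9, -19.2, 112.0]
orientation: [[-0.199, 0.98, -0.001], [0.98, 0.199, 0.0], [0.0, -0.001, -1.0]]
ft_force: [-0.0, -0.0, -0.6]
finger_gap: 62.6
[530.9 -19.2 112. ] jaw 11.5 [-0.  -0.  -0.6] [ 0.03 -0.    0.02] 62.62706885293171
[531.1 -18.   92. ] jaw 11.6 [-2.4  5.9 -0.8] [1.13 0.51 0.02] 62.950997115748805
```

On. Lower and release; this stack's top will be at 49 mm.

```bash
G='from h import *;o=get_obs();print(o["eef_pos"].round(1),"jaw",np.degrees(np.arctan2(o["orientation"][1,1],o["orientation"][0,1])).round(1),o["ft_force"].round(1),o["ft_torque"].round(2),o["finger_gap"])'
python3 -m creep '[[0.6,[0,0,-5],0],[0.6,[0,0,-7],0],[0.6,[0,0,-8],0],[0.6,[0,0,-8],0],[0.6,[0,0,-8],0],[0.6,[0,0,-5],0],[0.6,[0,0,0],0],[0.7,[0,0,0],0],[0.8,[0,0,0],0],[0.9,[0,0,0],0]]' 60 >/dev/null; python3 -c "$G"
python3 -m creep '[[1,[0,0,0],0],[1,[0,0,20],0],[1,[0,0,50],0],[1,[0,0,60],0],[1,[0,0,0],-10],[1,[0,0,0],-10],[1,[0,0,0],-10],[1,[0,0,0],-10],[1,[0,0,0],0],[1,[0,0,0],0]]' 60 >/dev/null; python3 -c "$G"
python3 prof.py 33|head -2|cut -c1-360; python3 look.py AB
```

```text
[531.5 -18.9  51.2] jaw 11.6 [-0.1  0.3 -0.1] [0.01 0.01 0.03] 76.66841577453914
[531.4 -18.4 181.8] jaw -28.2 [-0.   0.4  0.1] [-0.01 -0.02 -0.03] 85.55138375559008
50 [(-3, 120), (0, 121), (3, 122), (6, 113), (9, 81), (12, 58), (15, 50), (18, 39), (21, 23), (24, 21), (27, 21), (30, 21), (33, 21), (36, 22), (39, 22), (42, 22), (45, 22), (48, 30), (51, 52), (54, 80), (57, 93), (60, 94), (63, 97), (66, 98), (69, 89), (72, 72), (75, 60), (78, 60), (81, 60), (84, 60), (87, 60), (90, 60), (93, 61), (96, 61), (99, 61)]
64 [(-3, 123), (0, 122), (3, 118), (6, 106), (9, 75), (12, 57), (15, 47), (18, 35), (21, 23), (24, 22), (27, 22), (30, 24), (33, 27), (36, 22), (39, 22), (42, 22), (45, 22), (48, 28), (51, 51), (54, 94), (57, 98), (60, 98), (63, 97), (66, 91), (69, 79), (72, 67), (75, 67), (78, 67), (81, 67), (84, 68), (87, 67), (90, 67), (93, 67), (96, 68), (99, 68)]
A top [544.8 388.4] [63.4 64. ] 36.6 31 [27.1, 32.2]
A scene [543.9 390.9] [64.  64.6] 24.4 30 [27.0, 32.6]
B top [575.4 250. ] [63.5 64.1] -150.6 -143 [27.0, 32.4]
B scene [574.2 252.4] [63.3 64.1] -142.3 -143 [27.5, 33.0]
wood blob [233. 207.] [575. 250.  16.] 386
wood blob [180. 218.] [545. 389.  16.] 388
wood blob [155. 291.] [353. 449.  16.] 220
115.55 [531.3 -18.6 181.1] [ 0.4  0.3 -0.3] [ 24.3  20.3 -31.  107.8  12.6  55.2 -40.7] jaw -28.4
```

Both wheels are home (rims from 17 to 49 mm). Wheel B next.

```bash
python3 -m creep '[[1,[6.2,38.6,0],9.5],[1,[6.2,38.6,0],9.5],[1,[6.2,38.6,0],9.5],[1,[6.2,38.6,0],9.5],[1,[6.2,38.6,0],9.5],[1,[6.2,38.5,0],9.5],[1,[6.3,38.5,0],9.5],[1,[0,0,-40],9.5],[1,[0,0,-45],9.5],[1,[0,0,-40],9]]' 30
python3 -m creep '[[1,[0,0,-30],0],[1,[0,0,-20],0],[1,[0,0,-4],0],[0.85,[0,0,0],0],[0.7,[0,0,0],0],[0.7,[0,0,0],0],[0.7,[0,0,0],0],[0.85,[0,0,0],0],[1,[0,0,0],0],[1,[0,0,0],-10]]' 30
python3 -m creep '[[1,[0,0,0],-10],[1,[0,0,0],-10],[1,[0,0,0],-10],[1,[0,0,0],-10],[1,[0,0,0],-10],[1,[0,0,0],-10],[1,[0,0,0],-10],[1,[0,0,0],-10],[0.8,[0,0,0],0],[0.6,[0,0,0],0]]' 60
python3 -m creep '[[0.6,[0,0,0],0],[0.6,[0,0,0],0],[0.6,[0,0,0],0],[0.6,[0,0,40],0],[0.6,[0,0,50],0],[0.6,[0,0,48],0],[0.6,[0,0,0],9],[0.6,[0,0,0],9],[0.6,[0,0,0],9],[0.6,[0,0,0],9]]' 60
```

```text
clock: 116.8
eef_pos: [574.6, 251.3, 54.5]
orientation: [[-0.916, 0.4, -0.0], [0.4, 0.916, -0.0], [0.0, -0.0, -1.0]]
ft_force: [1.0, -1.0, -0.7]
finger_gap: 85.2
clock: 118.05
eef_pos: [574.9, 251.3, 2.2]
orientation: [[-0.828, 0.56, -0.0], [0.56, 0.828, 0.0], [0.0, 0.0, -1.0]]
ft_force: [-0.0, 0.2, 0.0]
finger_gap: 85.5
clock: 119.3
eef_pos: [574.9, 251.7, 3.0]
orientation: [[0.401, 0.916, 0.0], [0.916, -0.401, -0.0], [0.0, 0.0, -1.0]]
ft_force: [-4.5, -1.9, 13.7]
finger_gap: 63.2
clock: 120.55
eef_pos: [574.8, 251.2, 140.2]
orientation: [[-0.219, 0.976, -0.0], [0.976, 0.219, -0.0], [-0.0, -0.0, -1.0]]
ft_force: [0.2, -0.1, -1.4]
finger_gap: 63.1
```

```bash
G='from h import *;o=get_obs();print(o["eef_pos"].round(1),"jaw",np.degrees(np.arctan2(o["orientation"][1,1],o["orientation"][0,1])).round(1),o["ft_force"].round(1),o["ft_torque"].round(2),o["finger_gap"])'
python3 -m creep '[[0.6,[-6.2,-38.5,0],5],[0.6,[-6.2,-38.5,0],5],[0.6,[-6.2,-38.5,0],5],[0.6,[-6.2,-38.5,0],5],[0.6,[-6.2,-38.5,0],5],[0.6,[-6.2,-38.6,0],5],[0.6,[-6.3,-38.6,0],5],[0.6,[0,0,0],0],[0.6,[0,0,-10],0],[0.6,[0,0,-8],0]]' 60 >/dev/null; python3 -c "$G"
python3 -m creep '[[0.6,[0,0,-8],0],[0.6,[0,0,-8],0],[0.6,[0,0,-5],0],[0.6,[0,0,-2],0],[0.6,[0,0,-2],0],[0.6,[0,0,-2],0],[0.6,[0,0,-2],0],[0.6,[0,0,0],0],[0.6,[0,0,0],0],[0.6,[0,0,0],0]]' 60 >/dev/null
python3 -c "$G"
```

```text
[531.2 -17.3 121.4] jaw 47.2 [-0.5 -0.6 -0.9] [0.01 0.01 0.01] 62.79373782539195
[531.3 -18.3  93.2] jaw 47.1 [-0.7  0.6 -1. ] [0.01 0.04 0.02] 63.35208688727141
```

```bash
G='from h import *;o=get_obs();print(o["eef_pos"].round(1),"jaw",np.degrees(np.arctan2(o["orientation"][1,1],o["orientation"][0,1])).round(1),o["ft_force"].round(1),o["ft_torque"].round(2),o["finger_gap"])'
python3 -m creep '[[0.6,[0,0,-5],0],[0.6,[0,0,-7],0],[0.6,[0,0,-8],0],[0.6,[0,0,-8],0],[0.6,[0,0,-7],0],[0.6,[0,0,-4],0],[0.6,[0,0,0],0],[0.7,[0,0,0],0],[0.8,[0,0,0],0],[0.9,[0,0,0],0]]' 60 >/dev/null; python3 -c "$G"
python3 -m creep '[[1,[0,0,0],0],[1,[0,0,20],0],[1,[0,0,50],0],[1,[0,0,56],-10],[1,[0,0,0],-10],[1,[0,0,0],-10],[1,[0,0,0],-10],[1,[0,0,0],-10],[1,[0,0,0],-10],[1,[0,0,0],-9]]' 60 >/dev/null; python3 -c "$G"
python3 prof.py 33|head -1|cut -c1-360; python3 look.py A
```

```text
[531.5 -18.3  54.4] jaw 47.1 [ 0.5 -1.   0.1] [-0.03  0.03 -0.  ] 76.65609080746954
[531.4 -17.9 181.6] jaw -22.2 [0.2 0.7 0.6] [0.02 0.02 0.04] 85.56822251209088
50 [(-3, 120), (0, 121), (3, 122), (6, 113), (9, 81), (12, 58), (15, 50), (18, 39), (21, 24), (24, 22), (27, 21), (30, 21), (33, 21), (36, 22), (39, 22), (42, 21), (45, 21), (48, 21), (51, 21), (54, 22), (57, 22), (60, 21), (63, 25), (66, 44), (69, 73), (72, 94), (75, 93), (78, 95), (81, 98), (84, 94), (87, 75), (90, 63), (93, 60), (96, 61), (99, 61)]
A top [544.8 388.4] [63.4 63.9] 36.6 30 [27.1, 32.3]
A scene [543.9 390.9] [64.  64.7] 25.0 31 [27.0, 32.6]
wood blob [180. 218.] [545. 389.  16.] 387
wood blob [155. 291.] [354. 449.  16.] 220
126.15 [531.3 -18.3 180.1] [0.7 0.3 0.4] [ 25.1  20.6 -32.1 107.8  13.1  55.2 -34.7] jaw -21.9
```

Three wheels are home (rims to 65 mm). Wheel A next.

```bash
python3 -m creep '[[1,[1.3,45.3,0],0],[1,[1.3,45.3,0],0],[1,[1.3,45.3,0],0],[1,[1.3,45.3,0],0],[1,[1.4,45.3,0],0],[1,[1.5,45.3,0],0],[1,[1.6,45.3,0],0],[1,[1.7,45.4,0],0],[1,[1.7,45.5,0],0],[1,[0,0,-30],0]]' 30
python3 -m creep '[[1,[0,0,-50],0],[1,[0,0,-50],0],[1,[0,0,-36],0],[1,[0,0,-12],0],[0.85,[0,0,0],0],[0.7,[0,0,0],0],[0.7,[0,0,0],0],[0.7,[0,0,0],0],[0.85,[0,0,0],0],[1,[0,0,0],0]]' 30
python3 -m creep '[[1,[0,0,0],10],[1,[0,0,0],10],[1,[0,0,0],10],[1,[0,0,0],10],[1,[0,0,0],10],[1,[0,0,0],10],[1,[0,0,0],10],[1,[0,0,0],10],[1,[0,0,0],10],[0.8,[0,0,0],0]]' 60
python3 -m creep '[[0.6,[0,0,0],0],[0.6,[0,0,0],0],[0.6,[0,0,0],0],[0.6,[0,0,0],0],[0.6,[0,0,40],0],[0.6,[0,0,50],0],[0.6,[0,0,48],0],[0.6,[0,0,0],-9],[0.6,[0,0,0],-9],[0.6,[0,0,0],-9]]' 60
```

```text
clock: 127.4
eef_pos: [543.7, 394.5, 151.3]
orientation: [[0.369, 0.93, 0.002], [0.93, -0.369, 0.004], [0.004, 0.0, -1.0]]
ft_force: [0.4, -0.5, -0.3]
finger_gap: 85.4
clock: 128.65
eef_pos: [544.6, 389.7, 2.5]
orientation: [[0.373, 0.928, 0.0], [0.928, -0.373, 0.0], [0.0, 0.0, -1.0]]
ft_force: [0.5, 0.1, -0.2]
finger_gap: 85.6
clock: 129.9
eef_pos: [544.4, 389.5, 2.0]
orientation: [[-0.927, 0.374, -0.001], [0.374, 0.927, 0.0], [0.001, -0.0, -1.0]]
ft_force: [-0.4, -0.4, -0.3]
finger_gap: 69.8
clock: 131.15
eef_pos: [544.3, 389.7, 140.3]
orientation: [[-0.65, 0.76, 0.0], [0.76, 0.65, -0.0], [-0.0, 0.0, -1.0]]
ft_force: [-0.5, -0.1, -0.7]
finger_gap: 62.9
```

```bash
G='from h import *;o=get_obs();print(o["eef_pos"].round(1),"jaw",np.degrees(np.arctan2(o["orientation"][1,1],o["orientation"][0,1])).round(1),o["ft_force"].round(1),o["ft_torque"].round(2),o["finger_gap"])'
python3 -m creep '[[0.6,[-1.3,-40.8,0],-7.5],[0.6,[-1.3,-40.8,0],-7.5],[0.6,[-1.3,-40.8,0],-7.5],[0.6,[-1.3,-40.8,0],-7.5],[0.6,[-1.3,-40.8,0],-7.5],[0.6,[-1.3,-40.8,0],-7.5],[0.6,[-1.3,-40.8,0],-7.5],[0.6,[-1.3,-40.8,0],-7.5],[0.6,[-1.3,-40.8,0],-7.5],[0.6,[-1.3,-40.8,0],-7]]' 60 >/dev/null; python3 -c "$G"
python3 -m creep '[[0.6,[0,0,0],0],[0.6,[0,0,0],0],[0.6,[0,0,-10],0],[0.6,[0,0,-8],0],[0.6,[0,0,0],0],[0.6,[0,0,0],0],[0.6,[0,0,0],0],[0.6,[0,0,0],0],[0.6,[0,0,0],0],[0.6,[0,0,0],0]]' 60 >/dev/null; python3 -c "$G"
```

```text
[531.3 -19.5 140.5] jaw -33.9 [1.3 0.4 0.1] [ 0.01 -0.   -0.03] 63.483791091858876
[531.4 -18.3 122.2] jaw -33.4 [-0.6 -0.5 -1. ] [-0.03  0.09  0.01] 62.721363356066306
```

```bash
G='from h import *;o=get_obs();print(o["eef_pos"].round(1),"jaw",np.degrees(np.arctan2(o["orientation"][1,1],o["orientation"][0,1])).round(1),o["ft_force"].round(1),o["ft_torque"].round(2),o["finger_gap"])'
python3 -m creep '[[0.6,[0,0,-8],0],[0.6,[0,0,-8],0],[0.6,[0,0,-5],0],[0.6,[0,0,-2],0],[0.6,[0,0,-2],0],[0.6,[0,0,-2],0],[0.6,[0,0,-2],0],[0.6,[0,0,0],0],[0.6,[0,0,0],0],[0.6,[0,0,0],0]]' 60 >/dev/null; python3 -c "$G"
```

```text
[531.3 -18.   93.1] jaw -33.4 [-0.8  4.8 -4.6] [ 1.07  0.26 -0.04] 62.934207806220236
```

```bash
G='from h import *;o=get_obs();print(o["eef_pos"].round(1),"jaw",np.degrees(np.arctan2(o["orientation"][1,1],o["orientation"][0,1])).round(1),o["ft_force"].round(1),o["ft_torque"].round(2),o["finger_gap"])'
python3 -m creep '[[0.6,[0,0,-5],0],[0.6,[0,0,-6],0],[0.6,[0,0,-6],0],[0.6,[0,0,-4],0],[0.6,[0,0,-2],0],[0.6,[0,0,0],0],[0.7,[0,0,0],0],[0.8,[0,0,0],0],[0.9,[0,0,0],0],[1,[0,0,0],0]]' 60 >/dev/null; python3 -c "$G"
python3 -m creep '[[1,[0,0,20],0],[1,[0,0,45],0],[1,[0,0,45],0],[1,[0,0,0],7],[1,[0,0,0],7],[1,[0,0,0],7],[1,[0,0,0],7],[1,[0,0,0],7],[1,[0,0,0],7],[1,[0,0,0],7]]' 60 >/dev/null; python3 -c "$G"
python3 prof.py 33|head -1|cut -c1-380
python3 - <<'E'
from h import *
# washer: outer disc edge (z~3) vs bench, by Canny-free radial gradient in both views; print circle fit
for n in("top","scene"):
    im,K,T=avg(n,6); c=np.array([559.5,-408.]); t=topdown(im,K,T,c,6,50,6); f=cv2.GaussianBlur(t[:,:,0]-t[:,:,2],(0,0),3)
    y,x=np.mgrid[:600,:600]; X=(x-300)/6; Y=-(y-300)/6; r=np.hypot(X,Y)
    bench=np.median(f[(r>42)]); ring=np.median(f[(r>19)&(r<29)]); m=((f-(bench+ring)/2)*np.sign(ring-bench)>0).astype(np.uint8)
    cs,_=cv2.findContours(m,0,2); o=max(cs,key=cv2.contourArea); (a,b),R=cv2.minEnclosingCircle(o); e=cv2.fitEllipse(cv2.convexHull(o))
    print(n,bench.round(1),ring.round(1),'circ',c+[(a-300)/6,-(b-300)/6],R/6,'ell',c+[(e[0][0]-300)/6,-(e[0][1]-300)/6],np.array(e[1])/6)
im=np.clip(np.hstack([topdown(*avg(n,6),np.array([559.5,-408.]),14,40,5) for n in("top","scene")]),0,255); cv2.imwrite("pics/w4.png",(255*((im-70)/110).clip(0,1)).astype(np.uint8)[:,:,::-1])
E
```

```text
[531.6 -18.6  70.3] jaw -33.4 [ 0.6 -0.  -0. ] [-0.   -0.    0.03] 85.38700916629463
[531.5 -18.3 181.6] jaw 15.8 [-0.2 -0.5  0.5] [ 0.02  0.01 -0.01] 85.14196719964283Traceback (most recent call last):
  File "prof.py", line 3, in <module>
    R=float(sys.argv[1]); im,K,T=avg("scene",6); g=im.mean(2); c=(532,-18.6)
                                 ~~~^^^^^^^^^^^
  File "h.py", line 4, in avg
    cs=[read_camera(n) for _ in range(k)]
        ~~~~~~~~~~~^^^
ValueError: 200 camera calls are used up
Traceback (most recent call last):
  File "h.py", line 4, in avg
    cs=[read_camera(n) for _ in range(k)]
        ~~~~~~~~~~~^^^
ValueError: 200 camera calls are used up
```

The camera budget is used up, so from here it's feel plus the saved averages. Measuring the washer from the starting frames.

Run:
```python
from h import *
d=np.load("av.npz")
out=[]
for n in("t","s"):
    im,K,T=d[n+"i"],d[n+"K"],d[n+"T"]; c=np.array([559.5,-408.]); 
    for z in (6,):
        t=topdown(im,K,T,c,z,50,6); f=cv2.GaussianBlur(t[:,:,0]-t[:,:,2],(0,0),3)
        y,x=np.mgrid[:600,:600]; X=(x-300)/6; Y=-(y-300)/6; r=np.hypot(X,Y)
        bench=np.median(f[(r>42)]); ring=np.median(f[(r>24)&(r<31)]); m=((f-(bench+ring)/2)*np.sign(ring-bench)>0).astype(np.uint8)
        cs,_=cv2.findContours(m,0,2); o=max(cs,key=cv2.contourArea); (a,b),R=cv2.minEnclosingCircle(o); e=cv2.fitEllipse(cv2.convexHull(o))
        print(n,bench.round(1),ring.round(1),'circ',c+[(a-300)/6,-(b-300)/6],R/6,'ell',c+[(e[0][0]-300)/6,-(e[0][1]-300)/6],np.array(e[1])/6)
    t=topdown(im,K,T,c,14,40,5); out.append((255*((t-70)/110).clip(0,1)).astype(np.uint8))
m=np.hstack(out); 
for i in(0,400): cv2.circle(m,(i+200,200),165,(255,0,0),1); cv2.circle(m,(i+200,200),2,(255,0,0),-1)
cv2.imwrite("pics/w4.png",m[:,:,::-1])
```

```text
t 10.8 8.2 circ [ 557.36116536 -412.97930908] 43.0003407796224 ell [ 555.43771362 -412.7445577 ] [72.76792399 87.07327271]
s 14.4 7.1 circ [ 560.212382  -407.0094401] 37.73673756917318 ell [ 560.52764384 -407.00461324] [67.83970133 75.30744425]
```

View pics/w4.png

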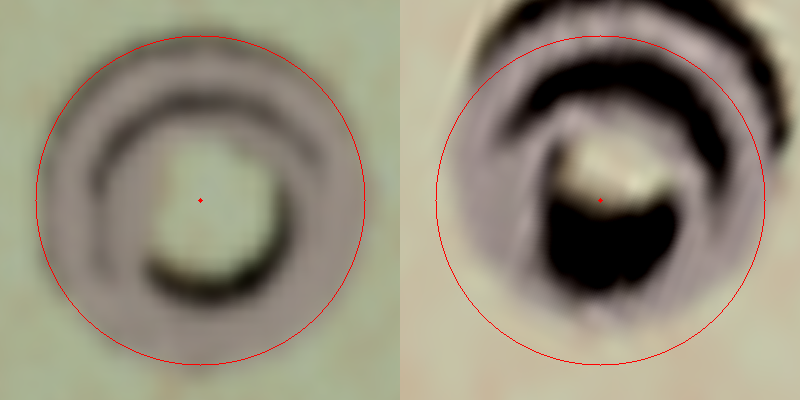

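Washer centre is about (560.3, −409.6) with its flat at about 176°. The disc is only 6 mm thick, so I'll grip lower (TCP −2).

```bash
G='from h import *;o=get_obs();print(o["eef_pos"].round(1),"jaw",np.degrees(np.arctan2(o["orientation"][1,1],o["orientation"][0,1])).round(1),o["ft_force"].round(1),o["ft_torque"].round(2),o["finger_gap"],o["clock"])'
python3 -m creep '[[1,[3.2,-43.5,0],0],[1,[3.2,-43.5,0],0],[1,[3.2,-43.5,0],0],[1,[3.2,-43.5,0],0],[1,[3.2,-43.5,0],0],[1,[3.2,-43.5,0],0],[1,[3.2,-43.5,0],0],[1,[3.2,-43.4,0],0],[1,[3.2,-43.4,0],0],[1,[0,0,-40],0]]' 30 >/dev/null; python3 -c "$G"
python3 -m creep '[[1,[0,0,-50],0],[1,[0,0,-45],0],[1,[0,0,-35],0],[1,[0,0,-9],0],[1,[0,0,-4],0],[0.85,[0,0,0],0],[0.7,[0,0,0],0],[0.7,[0,0,0],0],[0.7,[0,0,0],0],[0.7,[0,0,0],0]]' 30 >/dev/null; python3 -c "$G"
```

```text
[ 560.6 -414.2  142.6] jaw 15.1 [ 0.2  0.4 -1.3] [ 0.05 -0.02 -0.04] 84.85613652482289 138.75
[ 560.9 -410.    -0.9] jaw 15.6 [-1.7  1.8 10.1] [ 0.4   0.71 -0.06] 63.07320599323983 140.0
```

Gap of 63 means the disc is there and gripped. Open, turn 90°, regrip and lift.

```bash
G='from h import *;o=get_obs();print(o["eef_pos"].round(1),"jaw",np.degrees(np.arctan2(o["orientation"][1,1],o["orientation"][0,1])).round(1),o["ft_force"].round(1),o["ft_torque"].round(2),o["finger_gap"],o["clock"])'
python3 -m creep '[[0.85,[0,0,0],0],[1,[0,0,0],0],[1,[0,0,0],-10],[1,[0,0,0],-10],[1,[0,0,0],-10],[1,[0,0,0],-10],[1,[0,0,0],-10],[1,[0,0,0],-10],[1,[0,0,0],-10],[1,[0,0,0],-10]]' 30 >/dev/null
python3 -m creep '[[1,[0,0,0],-10],[0.85,[0,0,0],0],[0.7,[0,0,0],0],[0.65,[0,0,0],0],[0.65,[0,0,0],0],[0.65,[0,0,0],0],[0.65,[0,0,10],0],[0.65,[0,0,40],0],[0.65,[0,0,50],0],[0.65,[0,0,48],0]]' 70 >/dev/null; python3 -c "$G"
python3 -m creep '[[0.65,[0,0,0],10],[0.65,[0,0,0],10],[0.65,[0,0,0],10],[0.65,[0,0,0],10],[0.65,[0,0,0],10],[0.65,[0,0,0],10],[0.65,[0,0,0],10],[0.65,[0,0,0],10],[0.65,[0,0,0],0],[0.65,[0,0,0],0]]' 70 >/dev/null; python3 -c "$G"
```

```text
[ 560.  -409.6  147.1] jaw -74.3 [-0.  -0.8 -1.8] [ 0.02 -0.01 -0.03] 60.66640491057547 142.5
[ 560.  -409.7  145.3] jaw 5.4 [-0.   0.4 -0.9] [0.02 0.   0.01] 60.79664146209661 143.75
```

```bash
G='from h import *;o=get_obs();print(o["eef_pos"].round(1),"jaw",np.degrees(np.arctan2(o["orientation"][1,1],o["orientation"][0,1])).round(1),o["ft_force"].round(1),o["ft_torque"].round(2),o["finger_gap"],o["clock"])'
python3 -m creep '[[0.65,[-2.9,39.1,0],3.2],[0.65,[-2.9,39.1,0],3.2],[0.65,[-2.9,39.1,0],3.2],[0.65,[-2.9,39.1,0],3.2],[0.65,[-2.9,39.1,0],3.2],[0.65,[-2.9,39.2,0],3.2],[0.65,[-2.9,39.2,0],3.2],[0.65,[-2.9,39.2,0],3.2],[0.65,[-2.8,39.2,0],3.2],[0.65,[-2.8,39.1,0],3.2]]' 70 >/dev/null; python3 -c "$G"
python3 -m creep '[[0.65,[0,0,0],0],[0.65,[0,0,0],0],[0.65,[0,0,-12],0],[0.65,[0,0,-12],0],[0.65,[0,0,-12],0],[0.65,[0,0,-6],0],[0.65,[0,0,0],0],[0.65,[0,0,0],0],[0.65,[0,0,0],0],[0.65,[0,0,0],0]]' 70 >/dev/null; python3 -c "$G"
```

```text
[531.3 -17.  145.4] jaw 37.5 [ 0.4  0.6 -1.6] [-0.01 -0.02 -0.05] 60.735077700261016 145.0
[531.5 -18.2 103.4] jaw 37.6 [-0.3 -0.5 -1.1] [-0.02  0.03 -0.06] 61.027751892503055 146.25
```

```bash
G='from h import *;o=get_obs();print(o["eef_pos"].round(1),"jaw",np.degrees(np.arctan2(o["orientation"][1,1],o["orientation"][0,1])).round(1),o["ft_force"].round(1),o["ft_torque"].round(2),o["finger_gap"],o["clock"])'
python3 -m creep '[[0.65,[0,0,-2],0],[0.65,[0,0,-2],0],[0.65,[0,0,-2],0],[0.65,[0,0,-2],0],[0.65,[0,0,-2],0],[0.65,[0,0,-2],0],[0.65,[0,0,0],0],[0.65,[0,0,0],0],[0.65,[0,0,0],0],[0.65,[0,0,0],0]]' 70 >/dev/null; python3 -c "$G"
```

```text
[531.4 -18.1  91.2] jaw 37.6 [-0.7  0.9 -1.1] [ 0.06  0.07 -0.03] 60.59472497612915 147.5
```

On the D without load. Lower until it rests on the top wheel (underside at 81 mm).

```bash
G='from h import *;o=get_obs();print(o["eef_pos"].round(1),"jaw",np.degrees(np.arctan2(o["orientation"][1,1],o["orientation"][0,1])).round(1),o["ft_force"].round(1),o["ft_torque"].round(2),o["finger_gap"],o["clock"])'
python3 -m creep '[[0.65,[0,0,-2],0],[0.65,[0,0,-2],0],[0.65,[0,0,-2],0],[0.65,[0,0,-2],0],[0.65,[0,0,-1],0],[0.65,[0,0,0],0],[0.65,[0,0,0],0],[0.65,[0,0,0],0],[0.65,[0,0,0],0],[0.65,[0,0,0],0]]' 70 >/dev/null; python3 -c "$G"
python3 -m creep '[[0.65,[0,0,-1],0],[0.65,[0,0,-1],0],[0.65,[0,0,-1],0],[0.65,[0,0,0],0],[0.65,[0,0,0],0],[0.65,[0,0,0],0],[0.65,[0,0,0],0],[0.65,[0,0,0],0],[0.65,[0,0,0],0],[0.65,[0,0,0],0]]' 70 >/dev/null; python3 -c "$G"
```

```text
[531.4 -18.2  82.1] jaw 37.6 [-1.1  0.8 -1.7] [0.18 0.2  0.01] 61.21212295490536 148.75
[531.5 -18.1  79.5] jaw 37.6 [-4.7  1.2  7.7] [ 0.13  0.87 -0.03] 60.702448270962336 150.0
```

Contact at TCP 79.5–80 is exactly the height expected for a fully home stack. Release, rise and turn towards the head (aligned at −41°).

```bash
G='from h import *;o=get_obs();print(o["eef_pos"].round(1),"jaw",np.degrees(np.arctan2(o["orientation"][1,1],o["orientation"][0,1])).round(1),o["ft_force"].round(1),o["ft_torque"].round(2),o["finger_gap"],o["clock"])'
python3 -m creep '[[0.7,[0,0,1],0],[0.8,[0,0,0],0],[0.9,[0,0,0],0],[1,[0,0,0],0],[1,[0,0,30],0],[1,[0,0,40],0],[0.8,[0,0,10],-10],[0.6,[0,0,0],-10],[0.45,[0,0,0],-10],[0.4,[0,0,0],-10]]' 70 >/dev/null
python3 -m creep '[[0.4,[0,0,0],-10],[0.4,[0,0,0],-10],[0.4,[0,0,0],-10],[0.4,[0,0,0],-8.6],[0.4,[0.3,-0.4,-25],0],[0.4,[0,0,-20],0],[0.4,[0,0,-10],0],[0.4,[0,0,-3.5],0],[0.4,[0,0,0],0],[0.25,[0,0,0],0]]' 70 >/dev/null; python3 -c "$G"
python3 -m creep '[[0.15,[0,0,0],0],[0,[0,0,0],0],[0,[0,0,0],0],[0,[0,0,0],0],[0,[0,0,0],0],[0,[0,0,0],0],[0,[0,0,0],0],[0,[0,0,0],0],[0,[0,0,0],0],[0,[0,0,0],0]]' 80 >/dev/null; python3 -c "$G"
```

```text
[532.  -18.6 102.3] jaw -41.0 [ 1.2  1.  -0.5] [-0.03 -0.02  0.01] 21.681625576667688 152.5
[530.4 -17.  102.2] jaw -40.9 [-15.7   8.6  17.5] [ 1.96  3.46 -0.04] 11.143263164326273 153.75
```

Aligned; the side load puts the head at (530.5, −17.1). Re-centre and tighten the + way.

```bash
G='from h import *;o=get_obs();print(o["eef_pos"].round(1),"jaw",np.degrees(np.arctan2(o["orientation"][1,1],o["orientation"][0,1])).round(1),o["ft_force"].round(1),o["ft_torque"].round(2),round(o["finger_gap"],1),o["clock"])'
python3 -m creep '[[0,[-0.8,0.8,0],0],[0,[-0.8,0.7,0],0],[0,[0,0,0],6],[0,[0,0,0],8],[0,[0,0,0],8],[0,[0,0,0],8],[0,[0,0,0],8],[0,[0,0,0],8],[0,[0,0,0],0],[0,[0,0,0],0]]' 80 >/dev/null; python3 -c "$G"
python3 -m creep '[[0,[0,0,0],8],[0,[0,0,0],8],[0,[0,0,0],8],[0,[0,0,0],8],[0,[0,0,0],8],[0,[0,0,0],0],[0,[0,0,0],0],[0,[0,0,0],0],[0,[0,0,0],0],[0,[0,0,0],0]]' 80 >/dev/null; python3 -c "$G"
```

```text
[530.2 -16.8 102.3] jaw 5.0 [-3.3  1.7  8. ] [ 0.38  0.93 -0.02] 11.6 155.0
[530.1 -16.9 102.3] jaw 45.0 [-4.1  1.2  7.7] [ 0.28  1.04 -0.1 ] 11.4 156.25
```

```bash
G='from h import *;o=get_obs();print(o["eef_pos"].round(1),"jaw",np.degrees(np.arctan2(o["orientation"][1,1],o["orientation"][0,1])).round(1),o["ft_force"].round(1),o["ft_torque"].round(2),round(o["finger_gap"],1),o["clock"],o["joint_pos"][6].round())'
python3 -m creep '[[0,[0,0,0],8],[0,[0,0,0],8],[0,[0,0,0],8],[0,[0,0,0],8],[0,[0,0,0],8],[0,[0,0,0],0],[0,[0,0,0],0],[0,[0,0,0],0],[0,[0,0,0],0],[0,[0,0,0],0]]' 80 >/dev/null; python3 -c "$G"
python3 -m creep '[[0,[0,0,0],5],[0,[0,0,0],5],[0,[0,0,0],5],[0,[0,0,0],0],[0,[0,0,0],0],[0,[0,0,0],0],[0,[0,0,0],0],[0,[0,0,0],0],[0,[0,0,0],0],[0,[0,0,0],0]]' 80 >/dev/null; python3 -c "$G"
```

```text
[530.1 -16.9 102.3] jaw 85.0 [-4.9  2.1  8.6] [ 0.39  1.03 -0.23] 11.2 157.5 52.0
[530.1 -16.9 102.3] jaw 100.0 [-4.8  2.1  9.2] [ 0.34  1.05 -0.33] 11.3 158.75 65.0
```

```bash
G='from h import *;o=get_obs();print(o["eef_pos"].round(1),"jaw",np.degrees(np.arctan2(o["orientation"][1,1],o["orientation"][0,1])).round(1),o["ft_force"].round(1),o["ft_torque"].round(2),round(o["finger_gap"],1),o["clock"],o["joint_pos"][6].round())'
python3 -m creep '[[0,[0,0,0],3],[0,[0,0,0],3],[0,[0,0,0],3],[0,[0,0,0],0],[0,[0,0,0],0],[0,[0,0,0],0],[0,[0,0,0],0],[0,[0,0,0],0],[0,[0,0,0],0],[0,[0,0,0],0]]' 80 >/dev/null; python3 -c "$G"
python3 -m creep '[[0,[0,0,0],3],[0,[0,0,0],3],[0,[0,0,0],2],[0,[0,0,0],0],[0,[0,0,0],0],[0,[0,0,0],0],[0,[0,0,0],0],[0,[0,0,0],0],[0,[0,0,0],0],[0,[0,0,0],0]]' 80 >/dev/null; python3 -c "$G"
```

```text
[530.1 -16.9 102.3] jaw 109.0 [-4.3  1.9  9.2] [ 0.4   1.04 -0.44] 11.0 160.0 73.0
[531.1 -16.4 102.4] jaw 117.0 [22.1 13.1 -0.1] [ 2.43 -3.05 -0.11] 11.3 161.25 80.0
```

The load jumped at 117°, so the stop was reached near 110°. Regrip square at 108° and feel once more.

```bash
G='from h import *;o=get_obs();print(o["eef_pos"].round(1),"jaw",np.degrees(np.arctan2(o["orientation"][1,1],o["orientation"][0,1])).round(1),o["ft_force"].round(1),o["ft_torque"].round(2),round(o["finger_gap"],1),o["clock"],o["joint_pos"][6].round())'
python3 -m creep '[[0.2,[0,0,0],0],[0.35,[0,0,0],0],[0.35,[0,0,0],-8],[0.2,[0,0,0],0],[0.1,[0,0,0],0],[0,[0,0,0],0],[0,[0,0,0],0],[0,[0,0,0],0],[0,[0,0,0],0],[0,[0,0,0],0]]' 25 >/dev/null; python3 -c "$G"
python3 -m creep '[[0,[0,0,0],0],[0,[0,0,0],0],[0,[0,0,0],0],[0,[0,0,0],2],[0,[0,0,0],2],[0,[0,0,0],2],[0,[0,0,0],0],[0,[0,0,0],0],[0,[0,0,0],0],[0,[0,0,0],0]]' 80 >/dev/null; python3 -c "$G"
```

```text
[529.9 -17.  101.8] jaw 109.2 [-3.5  2.   6.1] [ 0.16  0.7  -0.16] 13.2 162.5 73.0
[530.  -17.  101.9] jaw 115.1 [-4.5  1.7 10.8] [ 0.3   1.05 -1.18] 11.5 163.75 78.0
```

Torque −1.2 N m at +6°: hard against the tight stop, after 150° of travel. Release, rise clear and hand in.

```bash
python3 -m creep '[[0.15,[0,0,0],0],[0.3,[0,0,0],0],[0.4,[0,0,0],0],[0.4,[0,0,0],0],[0.4,[0,0,20],0],[0.4,[0,0,40],0],[0.4,[0,0,40],0],[0.4,[0,0,0],0],[0.4,[0,0,0],0],[0.4,[0,0,0],0]]' 80
python3 -c "
from workcell import *
print(close_job()); print(get_obs()['clock'])"
```

```text
clock: 165.0
eef_pos: [529.7, -17.1, 201.1]
orientation: [[-0.906, -0.423, -0.001], [-0.423, 0.906, 0.0], [0.001, 0.0, -1.0]]
ft_force: [-0.3, -0.2, -0.4]
finger_gap: 34.3
the job is handed in; nothing more can be done
None
the job is handed in; nothing more can be done
```

The spindle is made up and the job was handed in at 165 s, but I couldn't check the finished stack with the cameras. I slackened the bolt to its far stop (it slackens clockwise), then put on the collar, all four wooden wheels and the washer. Then I tightened the bolt again.

**What the last checks showed**
- **Stack height:** camera profiles showed the collar home at 3–17 mm and the first three wheels home up to 65 mm. The washer met the stack at the expected 81 mm, which also implies wheel 4 is home.
- **Bolt:** it ran about 150° back and then met a hard stop, holding 1.2 N m against a further 6° of turn.

**What went wrong or disagreed**
- **Spindle flat:** I first took it to lie along the plate (−14°), which jammed the collar. By feel, the collar turned freely over about 49° centred near −72°. That is wider than I calculated the play should allow, so −72° is good to about ±6°.
- **Bolt doubt:** the jam made me recheck the bolt, and it had been fully slack all along. My two estimates of the spindle axis differed by about 2 mm.
- **Wheel dropped short:** one carry ended about 12 mm off, pressed with 63 N and tilted the wheel in the grip. I set it down and fitted it on the second try.
- **No final pictures:** the 200 camera calls ran out before the washer. I placed it from the starting images and by feel. I didn't re-check the bystanders by camera at the end, though no move was planned near them.

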